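# Change the core in a mould insert frame

## Task

The round core has to come out of the steel insert frame and the ribbed core go in; the screws are already out. First set both lock blocks aside, upright, in the wide shallow metal parts tray, then lift out the round core, stand it in the empty small green tray and seat the ribbed core in the frame where the round one was. Finally put each lock block back on the side of the frame it came from, fully down over the core's heel, and do not knock over the oil can.

Things in the scene. Friction and masses are not known exactly. Their poses are not given: they have to be found in the camera images.
- insert_frame: Fixed steel plate, 116 (its x) x 180 (y) x 34 mm, pocket 60 (x) x 124 (y), 26 mm deep, mouth bevelled. Origin: centre of underside, z up. Seated origins here: core (0, 0, 8) mm, in a shallow channel; lock blocks (0, +-37.5, 11) mm, on lands beside it. Parts seat by weight with 1 to 2 mm play; their x lies along this x, either way round. Side rims hold bushes and screw heads, flush.
- round_core: Loose core, 280 g, in the middle of the frame's pocket at the start. Heel 56 (its x) x 42 (y), 11 mm high; neck 56 x 26 up to 26 mm; round steel boss, diameter 36, up to 54 mm, top edge bevelled from 49: grip the boss, along x while in the frame. Origin: centre of underside, z up. The lock blocks reach over its heel, so it cannot come out before them.
- ribbed_core: Loose core, about 280 g, upright on the bench at the start. Base as on the round core (heel 56 (its x) x 42 (y) x 11 mm, neck 56 x 26 up to 26 mm); rectangular steel boss 40 (x) x 20 (y) up to 54 mm, its upper half cut into three ribs: grip it along x on its 40 mm length. Origin: centre of underside, z up. Lower edges bevelled; fits the frame either way round.
- flat_lock: Loose dark lock block, about 300 g, flat top with two large holes; starts in the frame's pocket at one side of the round core (either). Foot 56 (its x) x 20 (y), 9.5 mm high; beam 56 x 46 up to 23 mm, bevelled below; head 40 (x) x 24 (y) up to 51 mm: grip the head along x on its 40 mm length. Origin: centre of the foot's underside, z up. Fits either way round.
- ridge_lock: Loose dark lock block like the flat one, but the top of its head rises from 42 to 51 mm like a roof to a ridge 6 mm wide along its x, without holes in it; starts in the frame's pocket at the other side of the round core. Grip the head along x on its 40 mm length. Origin: centre of the foot's underside, z up. Fits either way round.
- parts_tray: Fixed wide shallow metal tray, empty, 140 (its x) x 200 (y) mm, rim 16 mm high, floor 3 mm thick; room for both lock blocks side by side along its y. Origin: centre of the underside, z up.
- green_tray: Fixed small green tray, the empty one near the robot (another, with a wooden block in it, stands at the back), 72 (its x) x 115 (y) mm, walls 2 mm thick and 26 mm high, floor 2 mm thick; room for one core. Origin: centre of the underside, z up.
- oil_can: Loose green pump oil can standing on the bench, 64 mm in diameter, 146 mm high with its spout; a bystander. Origin: under it, on the underside, 10 mm from the middle of the body.

How it is judged:
By the outcome, as a careful person would: the job done as asked, in the order asked, and still so for the second after the job is handed in, with the robot touching nothing.
It also fails if it takes over 122 s, if anything falls off the work surface, if the arm or the gripper's body presses on something with over 40 N, if the wrist force passes 120 N, or if a joint passes its speed limit or range.

## Robot

A 6-joint arm with a two-finger parallel gripper is mounted at the origin on a cart in front of the work surface, level with it; the furniture and walls round the work are solid. World frame = base frame: x ahead of the robot, y to its left, z up, the work surface at z = 0. Lengths are in mm, angles in rad, forces in N, time in s.
With the tool pointing down it reaches from about 300 to 1000 mm from the base axis. Payload 5.1 kg.
Tool frame: the origin (TCP) lies at the very end of the fingers, on their centre line; the grasp point (between the pads) lies arm.grip_depth behind it (arm.grip_depth is the distance from the TCP to the grasp point, in mm); z points along the fingers, y is the direction in which the jaws open and shut (so a half turn about z gives the same grasp; the last joint's range is limited). The gripper opens to 95 mm and grips with 3 to 60 N. Pads are 20 mm wide; open, the fingers measure 119 mm over their backs; the gripper's body (75 mm by 180 mm) begins 59 mm behind the grasp point.
Start: joints at [1.124, 0.124, 1.65, -0, 1.367, -0.083], TCP at [231.308, 607.438, 214.656] pointing down, gripper open.
Joint ranges: [-2.61, 2.61], [-1.02, 2.33], [0.03, 2.71], [-1.35, 4.49], [0.32, 2.68], [-2.91, 2.91]. Speed limits (rad/s): [2.57, 2.57, 3.14, 3.14, 3.14, 3.14].

## Interface

Orientations are given as a unit quaternion [x, y, z, w].
In Python, from station import arm, imaging, nets gives the robot as it stands.
- The arm moves only by the tool drive_tool, never from a script. Its argument "motion" is a list of rows, each an object of numbers: "ax", "ay", "az": the turn, a rotation vector about the tool's x, y, z in rad; "x", "y", "z": the shift along the tool's x, y, z in mm; "jaw": the gripper command: -1 is fully open, 1 is shut, values between are in proportion. A call has 1 to 20 rows; each row is the pose to reach, as a shift and turn from the pose commanded when the call began, along the tool's axes at that moment; what a row does not reach only later rows make up. A row lasts 1/12 s, in which the tool goes at most 41.7 mm and 7.16 degrees, less where a joint would pass 70% of its speed; a pose out of reach is approached as far as the arm can. A call with a gripper value outside its range is refused whole. The fingers move at their own pace and stop on an object; "force" is the grip in N (left out, the last holds). Time passes only in rows, so rows that repeat a pose let the fingers close. It gives the time, the measured TCP pose, the force and the opening at its end, in the units of the state.
- arm.get_state(): the state, without advancing time (a new reading comes with each control period).
- imaging.capture(name): name is "scene" or "side" or "wrist"; returns a dict with "frame" (480x640x3 uint8, red, green, blue), "intrinsics" (3x3 intrinsics, pixels), "rvec" (rotation vector, rad) and "tvec" (3), from world to camera coordinates, as OpenCV has them. Camera axes: x right, y down, z forward; pixel columns grow to the right and rows downward; lengths in mm; the calibration is good to about 2 mm. A picture is of the moment at which its call begins. There is no depth.
- arm.hand_in(): hands the job in, once; it reports no verdict.
Trained networks look in a picture, given as the dict that the camera call returned (one of the last four; its "shot" number tells which), for a name from the list of things; names that differ only in an ending like _2 or _b are one class to them, and where a whole thing is asked for, a point or a joint stands for the part that bears it (a point fixed in the world has none). Each returns a list of dicts, best first, with "conf" (0 to 1); they miss things now and then, are a little off and sometimes report something else, mostly with a low value. They report only what shows in the picture. A call takes as long as a camera call.
- nets.cut_out(picture, thing): "pixels" (480x640 bool, what is visible of it) and "location" ([column, row] in pixels, amid what is visible of it).
- nets.pinpoint(picture, thing): "location" ([column, row] in pixels: a listed point, or the origin of a listed thing).
The state is a dict: "time": time; "qpos": joint angles; "dq": joint speeds; "tau": joint torques, N m; "tcp_pos": TCP position; "orientation": TCP orientation; "wrist_force": force on the tool from outside, world axes, zero at the start; "moment": the same for the moment, N m; "width": finger opening in mm.
Only numpy, scipy, OpenCV 4.12 (cv2) and the standard library are available. Lean on these libraries where they do the work, as an engineer would, in place of code of your own. Each camera call takes 0.05 s, during which the arm holds its last target. There are 200 camera calls.

## Working session

There is one attempt and no reset: what is moved stays moved. The work goes in short steps, Python scripts to look and compute and a tool call to move; the robot and the scene stay as the last step left them, time stands still between calls to the robot, and variables do not carry over. Pictures are saved under pics/ and viewed, about 12 in all and at most 16, crops included, and the job is handed in when it is done.

Besides the shell and the picture viewer there is one more tool, called as a command line: name --argument value ..., lists and objects as JSON in quotes. drive_tool: Moves the arm, as the interface text tells. Its arguments: {"type":"object","properties":{"motion":{"type":"array","items":{"type":"object","properties":{"ax":{"type":"number"},"ay":{"type":"number"},"az":{"type":"number"},"x":{"type":"number"},"y":{"type":"number"},"z":{"type":"number"},"jaw":{"type":"number"}}}},"force":{"type":"number"}},"required":["motion"]}

```bash
ls; mkdir -p pics; cat > h.py <<'E'
import numpy as np, cv2
from station import arm, imaging, nets
def cam(p):
    R=cv2.Rodrigues(np.array(p["rvec"],float))[0]; return np.array(p["intrinsics"],float),R,np.array(p["tvec"],float).ravel()
def ray(p,uv,z):
    K,R,t=cam(p); d=R.T@np.linalg.solve(K,[uv[0],uv[1],1.]); c=-R.T@t
    return c+d*(z-c[2])/d[2]
def proj(p,X):
    return cv2.projectPoints(np.array(X,float).reshape(-1,1,3),np.array(p["rvec"],float),np.array(p["tvec"],float),np.array(p["intrinsics"],float),None)[0].reshape(-1,2)
def save(n,im): cv2.imwrite("pics/"+n+".png",cv2.cvtColor(im,cv2.COLOR_RGB2BGR))
E
python3 - <<'E'
from h import *
s=arm.get_state(); print(s, arm.grip_depth)
T=["insert_frame","round_core","ribbed_core","flat_lock","ridge_lock","parts_tray","green_tray","oil_can"]
for c in ["scene","side"]:
    p=imaging.capture(c); save(c+"0",p["frame"]); K,R,t=cam(p); print(c,K[0,0],-R.T@t,R[2])
    for n in T:
        r=nets.pinpoint(p,n)[:3]; z=dict(insert_frame=0,round_core=8,flat_lock=11,ridge_lock=11).get(n,0)
        for d in r: print(n,round(d["conf"],2),np.round(d["location"]),np.round(ray(p,d["location"],z)))
E
```

```text
pics
{'time': 0.0, 'qpos': array([ 1.12439298e+00,  1.24504117e-01,  1.65169248e+00, -2.02395530e-05,
        1.36751083e+00, -8.25965914e-02]), 'dq': array([-1.24749805e-03,  2.84193740e-04, -7.98967025e-05,  2.10347415e-03,
       -5.75272009e-04, -8.70592962e-04]), 'tau': array([ 5.57737676e-04, -4.17616653e+01, -3.59923339e+01,  7.75690447e-02,
        4.93666541e-02, -1.70980497e-04]), 'tcp_pos': array([231.03798235, 606.84998373, 213.37678426]), 'orientation': array([ 1.80899755e-01,  9.83500971e-01, -1.02320457e-03, -2.66864376e-04]), 'wrist_force': array([-0.00860108,  0.05576765,  0.70865518]), 'moment': array([ 0.00858217, -0.00262862,  0.0321671 ]), 'width': 94.79811952019047} 18.8
scene 464.8183295318255 [  -2.02309502 -586.6082905   561.22109594] [ 0.64304046  0.46251673 -0.61039106]
insert_frame 0.6 [230. 230.] [498.  -3.   0.]
round_core 0.7 [228. 228.] [493.  -5.   8.]
ribbed_core 0.59 [436. 296.] [ 578. -415.    0.]
ribbed_core 0.22 [233. 228.] [506.  -3.   0.]
flat_lock 0.6 [243. 234.] [493. -45.  11.]
ridge_lock 0.69 [212. 220.] [489.  38.  11.]
parts_tray 0.7 [329. 274.] [ 513. -238.    0.]
green_tray 0.77 [396. 341.] [ 451. -408.    0.]
oil_can 0.9 [290. 199.] [661. -26.   0.]
oil_can 0.72 [391. 343.] [ 444. -404.    0.]
side 568.3922526021664 [ 468.92884662 -939.27648284  434.38884669] [ 0.10729402  0.87001295 -0.48121249]
ribbed_core 0.76 [346. 337.] [ 569. -416.    0.]
ribbed_core 0.73 [248. 341.] [ 453. -409.    0.]
flat_lock 0.86 [268. 197.] [494. -40.  11.]
flat_lock 0.47 [248. 340.] [ 454. -421.   11.]
ridge_lock 0.84 [261. 181.] [485.  31.  11.]
parts_tray 0.91 [281. 265.] [ 503. -245.    0.]
green_tray 0.78 [248. 338.] [ 453. -404.   -0.]
oil_can 0.5 [266. 193.] [493.   2.   0.]
```

View pics/scene0.png

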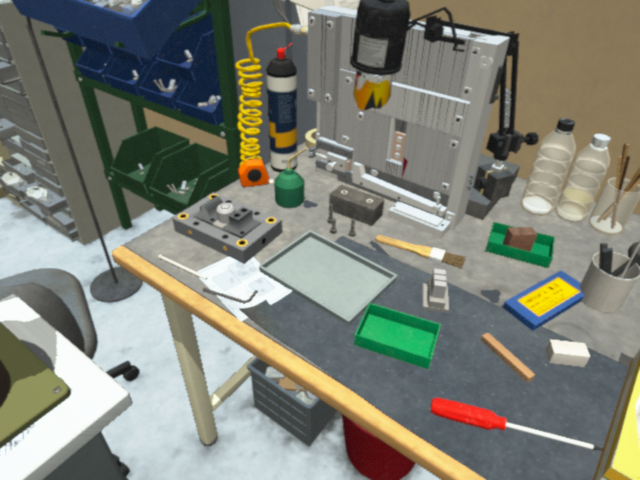

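View pics/side0.png

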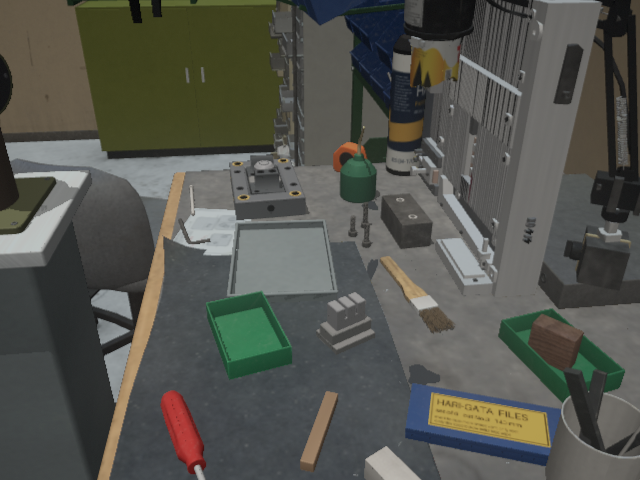

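Scene: the frame with the cores is around (228,228), the parts tray at (329,274), the green tray at (396,335), the ribbed core at (436,293) and the can at (290,190). Side view agrees: ridge lock on the far (+y) side, flat lock on the near side. I'll move over the frame for a wrist view.

drive_tool --motion '[{"x": -209,"y": -356,"z": -67,"az": 0.8,"jaw": -1},{"x": -209,"y": -356,"z": -67,"az": 0.8},{"x": -209,"y": -356,"z": -67,"az": 0.8},{"x": -209,"y": -356,"z": -67,"az": 0.8},{"x": -209,"y": -356,"z": -67,"az": 0.8},{"x": -209,"y": -356,"z": -67,"az": 0.8},{"x": -209,"y": -356,"z": -67,"az": 0.8},{"x": -209,"y": -356,"z": -67,"az": 0.8},{"x": -209,"y": -356,"z": -67,"az": 0.8},{"x": -209,"y": -356,"z": -67,"az": 0.8},{"x": -449,"y": -479,"z": -67,"az": 1.208},{"x": -449,"y": -479,"z": -67,"az": 1.208},{"x": -449,"y": -479,"z": -67,"az": 1.208},{"x": -449,"y": -479,"z": -67,"az": 1.208},{"x": -449,"y": -479,"z": -67,"az": 1.208},{"x": -449,"y": -479,"z": -67,"az": 1.208},{"x": -449,"y": -479,"z": -67,"az": 1.208},{"x": -449,"y": -479,"z": -67,"az": 1.208}]'

```text
$.motion[0]: bad value
```

```bash
python3 - <<'E'
from h import *
s=arm.get_state(); print(s["time"],s["tcp_pos"],s["orientation"],s["wrist_force"])
p=imaging.capture("wrist"); save("w0",p["frame"]); K,R,t=cam(p); print(K[0,0],-R.T@t,R[2])
for n in ["insert_frame","round_core","flat_lock","ridge_lock"]:
    z=dict(insert_frame=0,round_core=8,flat_lock=11,ridge_lock=11).get(n,0)
    for d in nets.pinpoint(p,n)[:3]: print(n,round(d["conf"],2),np.round(d["location"]),np.round(ray(p,d["location"],z)))
E
```

```text
0.9 [231.29313548 607.44304077 214.68772441] [1.80867410e-01 9.83507488e-01 4.67657610e-06 7.81350433e-06] [ 0.43981368  0.86417367 -0.3250842 ]
357.26895327137396 [155.41144067 636.68818504 384.02460251] [ 0.26768653 -0.10004954 -0.95829746]
```

View pics/w0.png

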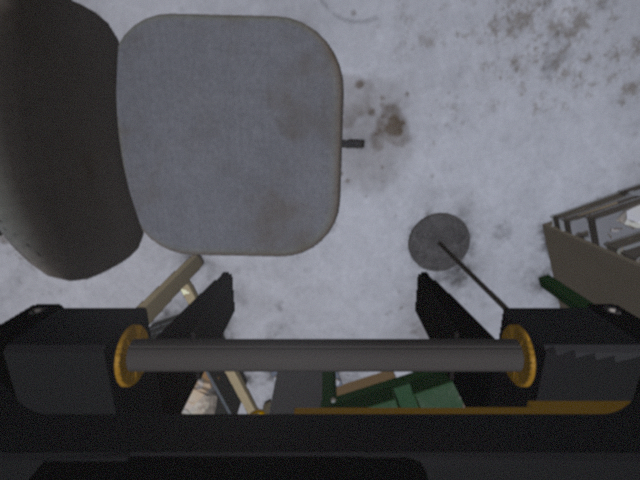

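The move was refused (bad value) and the wrist still sees the floor. I'll retry with all fields given.

drive_tool --motion '[{"x": -209,"y": -356,"z": -67,"ax": 0,"ay": 0,"az": 0.8,"jaw": -1},{"x": -209,"y": -356,"z": -67,"ax": 0,"ay": 0,"az": 0.8,"jaw": -1}]'

```text
time: 1.32
tcp_pos: [244.5, 525.8, 226.1]
orientation: [0.304, 0.953, -0.002, -0.0]
wrist_force: [1.0, -0.9, 0.3]
width: 94.9
```

drive_tool --motion '[{"x": -234,"y": -233,"z": -54,"ax": 0,"ay": 0,"az": 0.6,"jaw": -1},{"x": -234,"y": -233,"z": -54,"ax": 0,"ay": 0,"az": 0.6,"jaw": -1},{"x": -234,"y": -233,"z": -54,"ax": 0,"ay": 0,"az": 0.6,"jaw": -1},{"x": -234,"y": -233,"z": -54,"ax": 0,"ay": 0,"az": 0.6,"jaw": -1},{"x": -234,"y": -233,"z": -54,"ax": 0,"ay": 0,"az": 0.6,"jaw": -1},{"x": -234,"y": -233,"z": -54,"ax": 0,"ay": 0,"az": 0.6,"jaw": -1},{"x": -234,"y": -233,"z": -54,"ax": 0,"ay": 0,"az": 0.6,"jaw": -1},{"x": -496,"y": -292,"z": -54,"ax": 0,"ay": 0,"az": 0.953,"jaw": -1},{"x": -496,"y": -292,"z": -54,"ax": 0,"ay": 0,"az": 0.953,"jaw": -1},{"x": -496,"y": -292,"z": -54,"ax": 0,"ay": 0,"az": 0.953,"jaw": -1},{"x": -496,"y": -292,"z": -54,"ax": 0,"ay": 0,"az": 0.953,"jaw": -1},{"x": -496,"y": -292,"z": -54,"ax": 0,"ay": 0,"az": 0.953,"jaw": -1},{"x": -496,"y": -292,"z": -54,"ax": 0,"ay": 0,"az": 0.953,"jaw": -1},{"x": -496,"y": -292,"z": -54,"ax": 0,"ay": 0,"az": 0.953,"jaw": -1},{"x": -496,"y": -292,"z": -54,"ax": 0,"ay": 0,"az": 0.953,"jaw": -1}]'

```text
time: 2.57
tcp_pos: [484.3, -2.0, 282.0]
orientation: [0.707, 0.707, -0.0, 0.001]
wrist_force: [-0.1, 0.8, -0.8]
width: 95.2
```

```bash
python3 - <<'E'
from h import *
s=arm.get_state(); print(s["time"],s["tcp_pos"],s["orientation"],s["wrist_force"])
p=imaging.capture("wrist"); save("w1",p["frame"]); K,R,t=cam(p); print(K[0,0],-R.T@t,R[2])
for n in ["insert_frame","round_core","flat_lock","ridge_lock"]:
    z=dict(insert_frame=0,round_core=8,flat_lock=11,ridge_lock=11).get(n,0)
    for d in nets.pinpoint(p,n)[:3]: print(n,round(d["conf"],2),np.round(d["location"]),np.round(ray(p,d["location"],z)))
E
```

```text
2.5667 [484.26526936  -2.00785587 281.98827698] [ 7.07245686e-01  7.06967430e-01 -3.17751574e-04  7.01419519e-04] [-0.07542019  0.7755014  -0.77365472]
357.26895327137396 [484.069855    79.70011632 451.18777905] [ 5.54919643e-04 -2.86018658e-01 -9.58223888e-01]
round_core 0.72 [328. 200.] [489.  -6.   8.]
flat_lock 0.66 [329. 230.] [490. -43.  11.]
ridge_lock 0.86 [326. 168.] [486.  35.  11.]
```

View pics/w1.png

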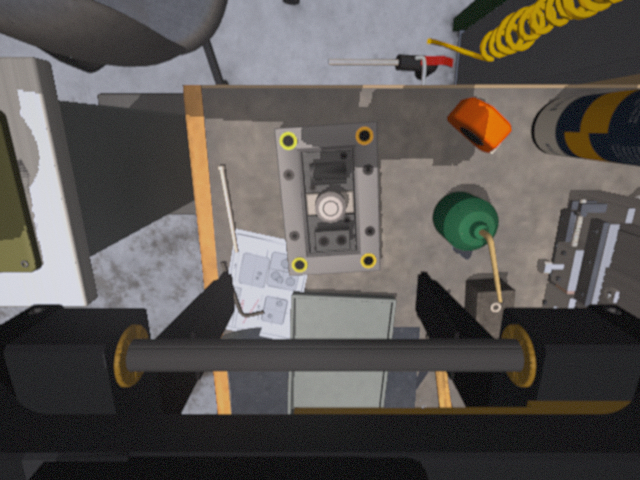

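The wrist view shows the frame from (276,125) to (382,275), bushes at (288,141), (364,136), (299,265), (368,261), ridge lock (328,165), boss (330,204), flat lock (332,238); tray below at (345,350), can clear at (465,222).

```bash
cat >> h.py <<'E'
from scipy.optimize import least_squares
def corners(m):
    c=max(cv2.findContours(m.astype(np.uint8),cv2.RETR_EXTERNAL,cv2.CHAIN_APPROX_NONE)[0],key=cv2.contourArea)
    return cv2.convexHull(c)[:,0]
def fitbox(p,mask,L,W,H,x0,yaw0,z0=0):
    """fit (x,y,yaw) of box so that its projected silhouette hull overlaps the mask hull (IoU, Nelder-Mead)"""
    from scipy.optimize import minimize
    S=4; hull=corners(mask); a=np.zeros((480*2,640*2),np.uint8); cv2.fillConvexPoly(a,(hull*2).astype(np.int32),1)
    B=np.array([[i*L/2,j*W/2,z0+k*H] for i in(-1,1) for j in(-1,1) for k in(0,1)])
    def f(v):
        c,s=np.cos(v[2]/50),np.sin(v[2]/50); X=B@np.array([[c,s,0],[-s,c,0],[0,0,1]])+[v[0],v[1],0]
        h=cv2.convexHull((proj(p,X)*2).astype(np.float32)); b=np.zeros_like(a); cv2.fillConvexPoly(b,np.round(h*16).astype(np.int32),1,shift=4)
        return 1-(a&b).sum()/(a|b).sum()
    r=minimize(f,[*x0,yaw0*50],method="Nelder-Mead",options=dict(initial_simplex=[[x0[0],x0[1],yaw0*50],[x0[0]+15,x0[1],yaw0*50],[x0[0],x0[1]+15,yaw0*50],[x0[0],x0[1],yaw0*50+8]],xatol=.05,fatol=1e-4))
    return np.round(r.x[:2],1),round(r.x[2]/50,3),round(1-r.fun,3)
E
python3 - <<'E'
from h import *
p=imaging.capture("wrist")
b=[(288,141),(364,136),(299,265),(368,261)]; X=np.array([ray(p,q,34) for q in b]); print(X.round(1),X.mean(0).round(1))
d1=X[0]-X[2];d2=X[1]-X[3]; print(np.degrees(np.arctan2(d1[1],d1[0])),np.degrees(np.arctan2(d2[1],d2[0])),np.linalg.norm(d1),np.linalg.norm(X[0]-X[1]))
def go(p,n,*a):
    r=nets.cut_out(p,n)
    for d in r[:2]:
        try: print(p["shot"],n,round(d["conf"],2),np.round(d["location"]),fitbox(p,d["pixels"],*a))
        except Exception as e: print(n,e)
go(p,"insert_frame",116,180,34,(492,-4),0)
for c in ["scene","side"]:
    p=imaging.capture(c)
    go(p,"insert_frame",116,180,34,(492,-4),0)
    go(p,"parts_tray",140,200,16,(508,-240),0)
    go(p,"green_tray",72,115,26,(452,-406),0.)
    for d in nets.cut_out(p,"ribbed_core")[:2]: 
        h=corners(d["pixels"]); print("rib",d["conf"],d["location"],h[::max(1,len(h)//10)].tolist())
E
```

```text
[[439.9  72.5  34. ]
 [525.5  78.4  34. ]
 [450.1 -77.   34. ]
 [536.  -71.2  34. ]] [487.9   0.7  34. ]
93.89614101833948 94.0045303789306 149.89047517835505 85.8136484189386
5 insert_frame 0.79 [355. 193.] (array([490.5,  -4.1]), np.float64(0.069), np.float64(0.987))
6 insert_frame 0.92 [231. 231.] (array([491.1,  -6.4]), np.float64(0.057), np.float64(0.971))
6 insert_frame 0.53 [395. 334.] (array([492.,  -4.]), np.float64(0.0), np.float64(0.0))
6 parts_tray 0.95 [329. 274.] (array([ 505.4, -237.6]), np.float64(-0.054), np.float64(0.99))
6 green_tray 0.76 [397. 336.] (array([ 454.1, -407.9]), np.float64(0.248), np.float64(0.981))
rib 0.81 [437.0, 290.5] [[440, 269], [443, 270], [445, 272], [446, 277], [447, 285], [448, 295], [448, 310], [446, 312], [444, 312], [429, 310], [424, 309], [423, 308], [423, 286], [434, 270], [436, 269]]
7 parts_tray 0.92 [285. 264.] (array([ 504.6, -235.6]), np.float64(-0.065), np.float64(0.956))
7 green_tray 0.62 [249. 332.] (array([ 451.7, -407.7]), np.float64(0.244), np.float64(0.986))
rib 0.62 [345.9, 324.4] [[356, 293], [360, 296], [364, 300], [370, 320], [373, 332], [373, 336], [372, 337], [368, 339], [353, 346], [344, 350], [339, 352], [335, 352], [325, 343], [317, 335], [317, 330], [328, 304], [330, 302], [352, 293]]
```

Frame at about (490.5,−4), yaw +0.069. I'll go closer above the flat lock and refine there.

drive_tool --motion '[{"x": -40,"y": 8,"z": 122,"ax": 0,"ay": 0,"az": -0.069,"jaw": -1},{"x": -40,"y": 8,"z": 122,"ax": 0,"ay": 0,"az": -0.069,"jaw": -1},{"x": -40,"y": 8,"z": 122,"ax": 0,"ay": 0,"az": -0.069,"jaw": -1},{"x": -40,"y": 8,"z": 122,"ax": 0,"ay": 0,"az": -0.069,"jaw": -1},{"x": -40,"y": 8,"z": 122,"ax": 0,"ay": 0,"az": -0.069,"jaw": -1}]'

```text
time: 3.83
tcp_pos: [488.4, -38.0, 157.2]
orientation: [0.681, 0.732, -0.002, -0.003]
wrist_force: [-0.3, 0.5, 0.9]
width: 95.0
```

```bash
python3 - <<'E'
from h import *
s=arm.get_state(); print(s["time"],s["tcp_pos"],s["orientation"])
p=imaging.capture("wrist"); 
im=p["frame"].copy()
x,y,a=490.5,-4.1,.069; c,sn=np.cos(a),np.sin(a); M=np.array([[c,sn,0],[-sn,c,0],[0,0,1]])
def dr(L,W,z,oy,col,im=im):
    B=np.array([[-L/2,oy-W/2,z],[L/2,oy-W/2,z],[L/2,oy+W/2,z],[-L/2,oy+W/2,z]])@M+[x,y,0]
    cv2.polylines(im,[np.round(proj(p,B)).astype(np.int32)],True,col,1)
dr(116,180,34,0,(255,0,0));dr(60,124,34,0,(0,255,0));dr(40,24,62,-37.5,(255,0,255));dr(40,6,62,37.5,(255,255,0));dr(2,2,62,0,(0,0,255))
save("w2",im)
for n in ["round_core","flat_lock","ridge_lock"]:
    for d in nets.pinpoint(p,n)[:1]: print(n,round(d["conf"],2),np.round(ray(p,d["location"],8 if n[1]=="o" else 11),1))
print(proj(p,[490.5,-4.1,62]))
E
```

```text
3.8333 [488.42785245 -38.02779933 157.23287265] [ 0.68136715  0.73193433 -0.00165913 -0.00286285]
round_core 0.82 [487.4  -3.8   8. ]
flat_lock 0.72 [491.8 -41.7  11. ]
ridge_lock 0.69 [491.7  34.   11. ]
[[331.35046894 197.07507899]]
```

View pics/w2.png

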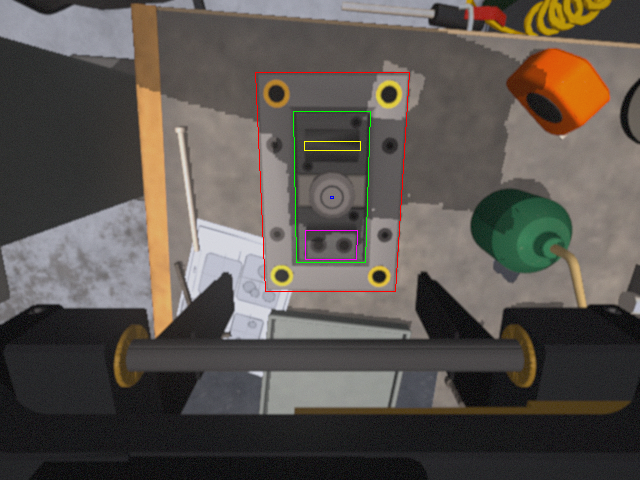

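The overlay lines up with the frame, boss (331,197) and flat-lock head (331,245) within about a millimetre. Descending.

drive_tool --motion '[{"x": -4,"y": 4.5,"z": 60,"ax": 0,"ay": 0,"az": 0,"jaw": -1},{"x": -4,"y": 4.5,"z": 90,"ax": 0,"ay": 0,"az": 0,"jaw": -1},{"x": -4,"y": 4.5,"z": 114,"ax": 0,"ay": 0,"az": 0,"jaw": -1},{"x": -4,"y": 4.5,"z": 114,"ax": 0,"ay": 0,"az": 0,"jaw": -1},{"x": -4,"y": 4.5,"z": 114,"ax": 0,"ay": 0,"az": 0,"jaw": -1},{"x": -4,"y": 4.5,"z": 114,"ax": 0,"ay": 0,"az": 0,"jaw": -1},{"x": -4,"y": 4.5,"z": 114,"ax": 0,"ay": 0,"az": 0,"jaw": -1}]'

```text
time: 4.62
tcp_pos: [498.1, -42.0, 49.8]
orientation: [0.681, 0.733, 0.002, 0.003]
wrist_force: [-0.9, 0.3, -0.4]
width: 95.0
```

```bash
python3 - <<'E'
from h import *
p=imaging.capture("wrist");s=arm.get_state(); print(s["time"],s["tcp_pos"],s["orientation"],s["dq"])
save("w3",p["frame"])
E
```

```text
4.6667 [497.876309   -42.03256386  49.54616823] [0.68073753 0.7325209  0.00165198 0.00261347] [-0.00293767  0.00569342  0.0124003  -0.00094388 -0.00566248 -0.00107358]
```

View pics/w3.png

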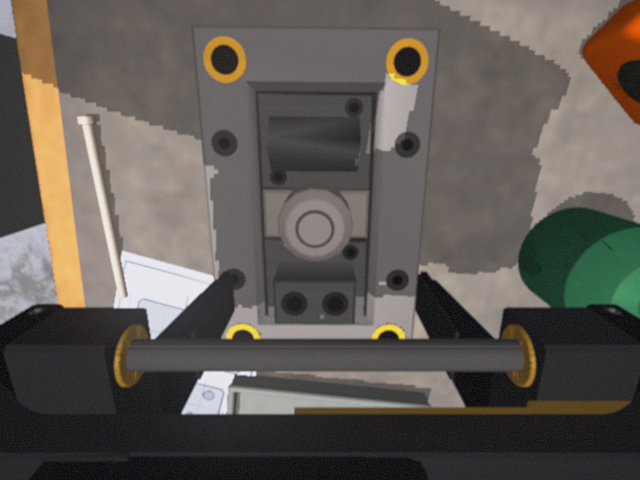

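Fingers straddle the flat lock's head (315,300), about 5 mm too far in +x, clear of everything. Checking settling with a hold.

drive_tool --motion '[{"x": 0,"y": 0,"z": 0,"ax": 0,"ay": 0,"az": 0,"jaw": -1},{"x": 0,"y": 0,"z": 0,"ax": 0,"ay": 0,"az": 0,"jaw": -1},{"x": 0,"y": 0,"z": 0,"ax": 0,"ay": 0,"az": 0,"jaw": -1}]'

```text
time: 4.92
tcp_pos: [495.8, -41.8, 47.0]
orientation: [0.681, 0.732, 0.0, 0.001]
wrist_force: [0.1, 0.7, 0.1]
width: 94.6
```

drive_tool --motion '[{"x": 0,"y": -2,"z": 7.5,"ax": 0,"ay": 0,"az": 0,"jaw": -1},{"x": 0,"y": -2,"z": 7.5,"ax": 0,"ay": 0,"az": 0,"jaw": -1},{"x": 0,"y": -2,"z": 7.5,"ax": 0,"ay": 0,"az": 0,"jaw": -1},{"x": 0,"y": -2,"z": 7.5,"ax": 0,"ay": 0,"az": 0,"jaw": -1},{"x": 0,"y": -2,"z": 7.5,"ax": 0,"ay": 0,"az": 0,"jaw": -1},{"x": 0,"y": -2,"z": 7.5,"ax": 0,"ay": 0,"az": 0,"jaw": -1}]'

```text
time: 5.42
tcp_pos: [493.3, -41.9, 38.5]
orientation: [0.681, 0.732, 0.0, 0.0]
wrist_force: [0.1, -0.3, -0.3]
width: 95.1
```

drive_tool --motion '[{"x": 0,"y": 0,"z": 0,"ax": 0,"ay": 0,"az": 0,"jaw": 1},{"x": 0,"y": 0,"z": 0,"ax": 0,"ay": 0,"az": 0,"jaw": 1},{"x": 0,"y": 0,"z": 0,"ax": 0,"ay": 0,"az": 0,"jaw": 1},{"x": 0,"y": 0,"z": 0,"ax": 0,"ay": 0,"az": 0,"jaw": 1},{"x": 0,"y": 0,"z": 0,"ax": 0,"ay": 0,"az": 0,"jaw": 1},{"x": 0,"y": 0,"z": 0,"ax": 0,"ay": 0,"az": 0,"jaw": 1},{"x": 0,"y": 0,"z": 0,"ax": 0,"ay": 0,"az": 0,"jaw": 1},{"x": 0,"y": 0,"z": 0,"ax": 0,"ay": 0,"az": 0,"jaw": 1}]' --force 35

```text
time: 6.08
tcp_pos: [493.2, -41.8, 38.5]
orientation: [0.681, 0.732, -0.0, 0.0]
wrist_force: [0.4, -0.3, 0.2]
width: 47.2
```

drive_tool --motion '[{"x": 0,"y": 0,"z": 0,"ax": 0,"ay": 0,"az": 0,"jaw": 1},{"x": 0,"y": 0,"z": 0,"ax": 0,"ay": 0,"az": 0,"jaw": 1},{"x": 0,"y": 0,"z": 0,"ax": 0,"ay": 0,"az": 0,"jaw": 1},{"x": 0,"y": 0,"z": 0,"ax": 0,"ay": 0,"az": 0,"jaw": 1},{"x": 0,"y": 0,"z": -5,"ax": 0,"ay": 0,"az": 0,"jaw": 1},{"x": 0,"y": 0,"z": -15,"ax": 0,"ay": 0,"az": 0,"jaw": 1},{"x": 0,"y": 0,"z": -30,"ax": 0,"ay": 0,"az": 0,"jaw": 1},{"x": 0,"y": 0,"z": -50,"ax": 0,"ay": 0,"az": 0,"jaw": 1},{"x": 0,"y": 0,"z": -70,"ax": 0,"ay": 0,"az": 0,"jaw": 1},{"x": 0,"y": 0,"z": -80,"ax": 0,"ay": 0,"az": 0,"jaw": 1},{"x": 0,"y": 0,"z": -80,"ax": 0,"ay": 0,"az": 0,"jaw": 1},{"x": 0,"y": 0,"z": -80,"ax": 0,"ay": 0,"az": 0,"jaw": 1},{"x": 0,"y": 0,"z": -80,"ax": 0,"ay": 0,"az": 0,"jaw": 1}]'

```text
time: 7.17
tcp_pos: [492.2, -41.7, 117.2]
orientation: [0.681, 0.732, -0.001, -0.001]
wrist_force: [0.2, -0.3, -3.6]
width: 39.4
```

drive_tool --motion '[{"x": -40,"y": -1.3,"z": 0,"ax": 0,"ay": 0,"az": 0,"jaw": 1},{"x": -80,"y": -2.6,"z": 0,"ax": 0,"ay": 0,"az": 0,"jaw": 1},{"x": -120,"y": -4,"z": 0,"ax": 0,"ay": 0,"az": 0,"jaw": 1},{"x": -160,"y": -5.3,"z": 0,"ax": 0,"ay": 0,"az": 0,"jaw": 1},{"x": -200,"y": -6.6,"z": 0,"ax": 0,"ay": 0,"az": 0,"jaw": 1},{"x": -230,"y": -7.5,"z": 0,"ax": 0,"ay": 0,"az": 0,"jaw": 1},{"x": -243,"y": -8,"z": 10,"ax": 0,"ay": 0,"az": 0,"jaw": 1},{"x": -243,"y": -8,"z": 30,"ax": 0,"ay": 0,"az": 0,"jaw": 1},{"x": -243,"y": -8,"z": 50,"ax": 0,"ay": 0,"az": 0,"jaw": 1},{"x": -243,"y": -8,"z": 70,"ax": 0,"ay": 0,"az": 0,"jaw": 1},{"x": -243,"y": -8,"z": 72,"ax": 0,"ay": 0,"az": 0,"jaw": 1},{"x": -243,"y": -8,"z": 72,"ax": 0,"ay": 0,"az": 0,"jaw": 1},{"x": -243,"y": -8,"z": 72,"ax": 0,"ay": 0,"az": 0,"jaw": 1},{"x": -243,"y": -8,"z": 72,"ax": 0,"ay": 0,"az": 0,"jaw": 1},{"x": -243,"y": -8,"z": 72,"ax": 0,"ay": 0,"az": 0,"jaw": 1},{"x": -243,"y": -8,"z": 72,"ax": 0,"ay": 0,"az": 0,"jaw": 1}]'

```text
time: 8.5
tcp_pos: [503.8, -285.2, 48.0]
orientation: [0.681, 0.732, 0.0, 0.001]
wrist_force: [0.5, -0.5, -3.3]
width: 39.8
```

```bash
python3 - <<'E'
from h import *
p=imaging.capture("wrist");s=arm.get_state(); print(s["time"],s["tcp_pos"],s["orientation"],s["wrist_force"])
save("w4",p["frame"])
E
```

```text
8.55 [ 503.65480116 -285.11018124   47.73330335] [6.80757741e-01 7.32507913e-01 1.43724544e-04 1.01711555e-03] [-0.95760717 -0.44001118 -2.8047112 ]
```

View pics/w4.png

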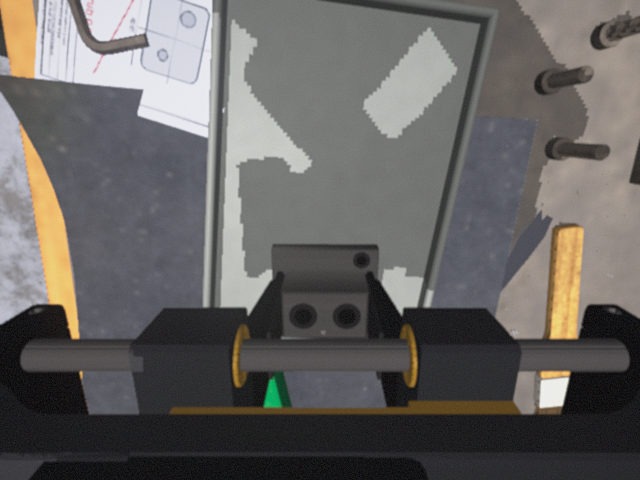

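Flat lock is held upright at (325,290), centred between the tray rims (215..435). Lower it.

drive_tool --motion '[{"x": 0,"y": 0,"z": 8,"ax": 0,"ay": 0,"az": 0,"jaw": 1},{"x": 0,"y": 0,"z": 12,"ax": 0,"ay": 0,"az": 0,"jaw": 1},{"x": 0,"y": 0,"z": 14,"ax": 0,"ay": 0,"az": 0,"jaw": 1},{"x": 0,"y": 0,"z": 15.5,"ax": 0,"ay": 0,"az": 0,"jaw": 1},{"x": 0,"y": 0,"z": 15.5,"ax": 0,"ay": 0,"az": 0,"jaw": 1},{"x": 0,"y": 0,"z": 15.5,"ax": 0,"ay": 0,"az": 0,"jaw": 1},{"x": 0,"y": 0,"z": 15.5,"ax": 0,"ay": 0,"az": 0,"jaw": 1},{"x": 0,"y": 0,"z": 15.5,"ax": 0,"ay": 0,"az": 0,"jaw": 1}]'

```text
time: 9.22
tcp_pos: [503.0, -284.8, 31.0]
orientation: [0.681, 0.732, 0.0, 0.0]
wrist_force: [-1.0, 0.3, -3.4]
width: 39.8
```

drive_tool --motion '[{"x": 0,"y": 0,"z": 1,"ax": 0,"ay": 0,"az": 0,"jaw": 1},{"x": 0,"y": 0,"z": 1,"ax": 0,"ay": 0,"az": 0,"jaw": 1},{"x": 0,"y": 0,"z": 1,"ax": 0,"ay": 0,"az": 0,"jaw": -0.3},{"x": 0,"y": 0,"z": 1,"ax": 0,"ay": 0,"az": 0,"jaw": -0.3},{"x": 0,"y": 0,"z": 1,"ax": 0,"ay": 0,"az": 0,"jaw": -0.3},{"x": 0,"y": 0,"z": 1,"ax": 0,"ay": 0,"az": 0,"jaw": -0.3},{"x": 0,"y": 0,"z": -20,"ax": 0,"ay": 0,"az": 0,"jaw": -0.5},{"x": 0,"y": 0,"z": -60,"ax": 0,"ay": 0,"az": 0,"jaw": -0.6},{"x": 0,"y": 0,"z": -89,"ax": 0,"ay": 0,"az": 0,"jaw": -1},{"x": 40,"y": 1,"z": -89,"ax": 0,"ay": 0,"az": 0,"jaw": -1},{"x": 80,"y": 2,"z": -89,"ax": 0,"ay": 0,"az": 0,"jaw": -1},{"x": 120,"y": 3,"z": -89,"ax": 0,"ay": 0,"az": 0,"jaw": -1},{"x": 160,"y": 4,"z": -89,"ax": 0,"ay": 0,"az": 0,"jaw": -1},{"x": 200,"y": 5,"z": -89,"ax": 0,"ay": 0,"az": 0,"jaw": -1},{"x": 240,"y": 6,"z": -89,"ax": 0,"ay": 0,"az": 0,"jaw": -1},{"x": 280,"y": 7,"z": -89,"ax": 0,"ay": 0,"az": 0,"jaw": -1},{"x": 318,"y": 8,"z": -80,"ax": 0,"ay": 0,"az": 0,"jaw": -1},{"x": 318,"y": 8,"z": -50,"ax": 0,"ay": 0,"az": 0,"jaw": -1},{"x": 318,"y": 8,"z": -25,"ax": 0,"ay": 0,"az": 0,"jaw": -1},{"x": 318,"y": 8,"z": -25,"ax": 0,"ay": 0,"az": 0,"jaw": -1}]'

```text
time: 10.88
tcp_pos: [483.6, 34.1, 51.2]
orientation: [0.68, 0.733, -0.003, -0.003]
wrist_force: [-2.5, 0.1, -0.8]
width: 95.3
```

drive_tool --motion '[{"x": 0,"y": 0,"z": 0,"ax": 0,"ay": 0,"az": 0,"jaw": -1},{"x": 0,"y": 0,"z": 0,"ax": 0,"ay": 0,"az": 0,"jaw": -1},{"x": 0,"y": 0,"z": 0,"ax": 0,"ay": 0,"az": 0,"jaw": -1},{"x": 0,"y": 0,"z": 0,"ax": 0,"ay": 0,"az": 0,"jaw": -1},{"x": 0,"y": 0,"z": 0,"ax": 0,"ay": 0,"az": 0,"jaw": -1}]'

```text
time: 11.3
tcp_pos: [488.9, 32.5, 57.5]
orientation: [0.681, 0.732, 0.001, 0.001]
wrist_force: [0.0, 0.5, -0.4]
width: 95.2
```

```bash
python3 - <<'E'
from h import *
p=imaging.capture("wrist");s=arm.get_state(); print(s["time"],s["tcp_pos"],s["orientation"],s["wrist_force"],s["width"])
save("w5",p["frame"])
for n,z in (("ridge_lock",11),("round_core",8)):
    for d in nets.pinpoint(p,n)[:1]: print(n,round(d["conf"],2),np.round(ray(p,d["location"],z),1))
E
```

```text
11.35 [488.63512434  32.60782801  57.19915164] [6.81084314e-01 7.32204208e-01 7.02992942e-04 8.12925613e-04] [-0.45197017 -0.76849541 -0.09106658] 95.16404328847914
ridge_lock 0.95 [490.7  33.4  11. ]
round_core 0.64 [488.8  -7.3   8. ]
```

View pics/w5.png

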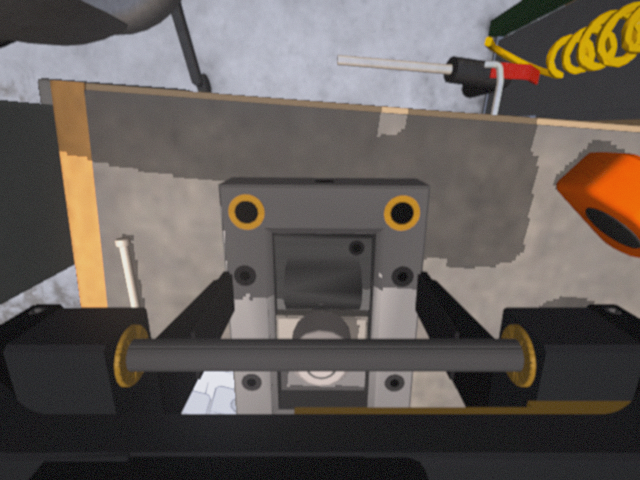

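Ridge lock head sits at (323,283) centred between the fingers; the round core is intact at (322,350). Descend and grip.

drive_tool --motion '[{"x": 0,"y": 0,"z": 10,"ax": 0,"ay": 0,"az": 0,"jaw": -1},{"x": 0,"y": 0,"z": 17,"ax": 0,"ay": 0,"az": 0,"jaw": -1},{"x": 0,"y": 0,"z": 18,"ax": 0,"ay": 0,"az": 0,"jaw": -1},{"x": 0,"y": 0,"z": 18,"ax": 0,"ay": 0,"az": 0,"jaw": -1},{"x": 0,"y": 0,"z": 18,"ax": 0,"ay": 0,"az": 0,"jaw": -1},{"x": 0,"y": 0,"z": 18,"ax": 0,"ay": 0,"az": 0,"jaw": 0},{"x": 0,"y": 0,"z": 18,"ax": 0,"ay": 0,"az": 0,"jaw": 1},{"x": 0,"y": 0,"z": 18,"ax": 0,"ay": 0,"az": 0,"jaw": 1},{"x": 0,"y": 0,"z": 18,"ax": 0,"ay": 0,"az": 0,"jaw": 1},{"x": 0,"y": 0,"z": 18,"ax": 0,"ay": 0,"az": 0,"jaw": 1},{"x": 0,"y": 0,"z": 18,"ax": 0,"ay": 0,"az": 0,"jaw": 1},{"x": 0,"y": 0,"z": 18,"ax": 0,"ay": 0,"az": 0,"jaw": 1},{"x": 0,"y": 0,"z": 18,"ax": 0,"ay": 0,"az": 0,"jaw": 1},{"x": 0,"y": 0,"z": 18,"ax": 0,"ay": 0,"az": 0,"jaw": 1},{"x": 0,"y": 0,"z": 18,"ax": 0,"ay": 0,"az": 0,"jaw": 1},{"x": 0,"y": 0,"z": 18,"ax": 0,"ay": 0,"az": 0,"jaw": 1},{"x": 0,"y": 0,"z": 18,"ax": 0,"ay": 0,"az": 0,"jaw": 1},{"x": 0,"y": 0,"z": 18,"ax": 0,"ay": 0,"az": 0,"jaw": 1}]'

```text
time: 12.95
tcp_pos: [487.8, 33.0, 38.0]
orientation: [0.681, 0.732, 0.0, 0.0]
wrist_force: [0.6, -0.3, 0.5]
width: 40.0
```

drive_tool --motion '[{"x": 0,"y": 0,"z": -5,"ax": 0,"ay": 0,"az": 0,"jaw": 1},{"x": 0,"y": 0,"z": -15,"ax": 0,"ay": 0,"az": 0,"jaw": 1},{"x": 0,"y": 0,"z": -35,"ax": 0,"ay": 0,"az": 0,"jaw": 1},{"x": 0,"y": 0,"z": -60,"ax": 0,"ay": 0,"az": 0,"jaw": 1},{"x": 0,"y": 0,"z": -85,"ax": 0,"ay": 0,"az": 0,"jaw": 1},{"x": 0,"y": 0,"z": -85,"ax": 0,"ay": 0,"az": 0,"jaw": 1},{"x": -35,"y": 0.5,"z": -85,"ax": 0,"ay": 0,"az": 0,"jaw": 1},{"x": -75,"y": 1,"z": -85,"ax": 0,"ay": 0,"az": 0,"jaw": 1},{"x": -115,"y": 1.5,"z": -85,"ax": 0,"ay": 0,"az": 0,"jaw": 1},{"x": -155,"y": 2,"z": -85,"ax": 0,"ay": 0,"az": 0,"jaw": 1},{"x": -195,"y": 2.5,"z": -85,"ax": 0,"ay": 0,"az": 0,"jaw": 1},{"x": -220,"y": 3,"z": -85,"ax": 0,"ay": 0,"az": 0,"jaw": 1},{"x": -231,"y": 3,"z": -70,"ax": 0,"ay": 0,"az": 0,"jaw": 1},{"x": -231,"y": 3,"z": -45,"ax": 0,"ay": 0,"az": 0,"jaw": 1},{"x": -231,"y": 3,"z": -20,"ax": 0,"ay": 0,"az": 0,"jaw": 1},{"x": -231,"y": 3,"z": -5,"ax": 0,"ay": 0,"az": 0,"jaw": 1},{"x": -231,"y": 3,"z": -2,"ax": 0,"ay": 0,"az": 0,"jaw": 1},{"x": -231,"y": 3,"z": -2,"ax": 0,"ay": 0,"az": 0,"jaw": 1},{"x": -231,"y": 3,"z": -2,"ax": 0,"ay": 0,"az": 0,"jaw": 1},{"x": -231,"y": 3,"z": -2,"ax": 0,"ay": 0,"az": 0,"jaw": 1}]'

```text
time: 14.62
tcp_pos: [508.7, -197.6, 41.6]
orientation: [0.681, 0.733, 0.0, 0.001]
wrist_force: [-0.3, 0.5, -2.2]
width: 39.7
```

drive_tool --motion '[{"x": 0,"y": 0,"z": 3,"ax": 0,"ay": 0,"az": 0,"jaw": 1},{"x": 0,"y": 0,"z": 5,"ax": 0,"ay": 0,"az": 0,"jaw": 1},{"x": 0,"y": 0,"z": 6,"ax": 0,"ay": 0,"az": 0,"jaw": 1},{"x": 0,"y": 0,"z": 6,"ax": 0,"ay": 0,"az": 0,"jaw": 1},{"x": 0,"y": 0,"z": 6,"ax": 0,"ay": 0,"az": 0,"jaw": 1},{"x": 0,"y": 0,"z": 6,"ax": 0,"ay": 0,"az": 0,"jaw": 1}]'

```text
time: 15.12
tcp_pos: [507.6, -197.2, 34.1]
orientation: [0.681, 0.732, -0.0, 0.0]
wrist_force: [0.1, 0.1, -2.1]
width: 40.0
```

drive_tool --motion '[{"x": 0,"y": 0,"z": 2,"ax": 0,"ay": 0,"az": 0,"jaw": 1},{"x": 0,"y": 0,"z": 4,"ax": 0,"ay": 0,"az": 0,"jaw": 1},{"x": 0,"y": 0,"z": 4,"ax": 0,"ay": 0,"az": 0,"jaw": 1},{"x": 0,"y": 0,"z": 4,"ax": 0,"ay": 0,"az": 0,"jaw": 1},{"x": 0,"y": 0,"z": 4,"ax": 0,"ay": 0,"az": 0,"jaw": -0.3},{"x": 0,"y": 0,"z": 4,"ax": 0,"ay": 0,"az": 0,"jaw": -0.3},{"x": 0,"y": 0,"z": 4,"ax": 0,"ay": 0,"az": 0,"jaw": -0.3},{"x": 0,"y": 0,"z": 4,"ax": 0,"ay": 0,"az": 0,"jaw": -0.3},{"x": 0,"y": 0,"z": -15,"ax": 0,"ay": 0,"az": 0,"jaw": -0.4},{"x": 0,"y": 0,"z": -50,"ax": 0,"ay": 0,"az": 0,"jaw": -0.6},{"x": 0,"y": 0,"z": -80,"ax": 0,"ay": 0,"az": 0,"jaw": -1},{"x": 40,"y": -0.5,"z": -85,"ax": 0,"ay": 0,"az": 0,"jaw": -1},{"x": 80,"y": -1,"z": -85,"ax": 0,"ay": 0,"az": 0,"jaw": -1},{"x": 120,"y": -2,"z": -85,"ax": 0,"ay": 0,"az": 0,"jaw": -1},{"x": 160,"y": -2.5,"z": -85,"ax": 0,"ay": 0,"az": 0,"jaw": -1},{"x": 185,"y": -3,"z": -85,"ax": 0,"ay": 0,"az": 0,"jaw": -1},{"x": 193.5,"y": -3,"z": -70,"ax": 0,"ay": 0,"az": 0,"jaw": -1},{"x": 193.5,"y": -3,"z": -45,"ax": 0,"ay": 0,"az": 0,"jaw": -1},{"x": 193.5,"y": -3,"z": -24,"ax": 0,"ay": 0,"az": 0,"jaw": -1},{"x": 193.5,"y": -3,"z": -24,"ax": 0,"ay": 0,"az": 0,"jaw": -1}]'

```text
time: 16.78
tcp_pos: [486.9, -3.6, 53.8]
orientation: [0.68, 0.733, -0.002, -0.003]
wrist_force: [-0.5, 0.6, -0.5]
width: 94.7
```

drive_tool --motion '[{"x": 0,"y": 0,"z": 0,"ax": 0,"ay": 0,"az": 0,"jaw": -1},{"x": 0,"y": 0,"z": 0,"ax": 0,"ay": 0,"az": 0,"jaw": -1},{"x": 0,"y": 0,"z": 0,"ax": 0,"ay": 0,"az": 0,"jaw": -1},{"x": 0,"y": 0,"z": 0,"ax": 0,"ay": 0,"az": 0,"jaw": -1},{"x": 0,"y": 0,"z": 0,"ax": 0,"ay": 0,"az": 0,"jaw": -1},{"x": 0,"y": 0,"z": 0,"ax": 0,"ay": 0,"az": 0,"jaw": -1}]'

```text
time: 17.28
tcp_pos: [491.0, -4.6, 58.9]
orientation: [0.681, 0.732, 0.0, 0.001]
wrist_force: [-1.1, -0.1, -0.1]
width: 94.9
```

```bash
python3 - <<'E'
from h import *
p=imaging.capture("wrist");s=arm.get_state(); print(s["time"],s["tcp_pos"],s["orientation"],s["wrist_force"],s["width"])
q=imaging.capture("side")
v=np.vstack([p["frame"][150:450],cv2.resize(q["frame"][140:380,150:470],(640,480))[:300]]); save("w6",v)
for n,z in (("round_core",8),): 
    for d in nets.pinpoint(p,n)[:1]: print(n,round(d["conf"],2),np.round(ray(p,d["location"],z),1))
for n,z in (("flat_lock",3),("ridge_lock",3)):
    for d in nets.pinpoint(q,n)[:1]: print(n,round(d["conf"],2),np.round(ray(q,d["location"],z),1))
E
```

```text
17.3333 [490.84565153  -4.59280586  58.58494778] [6.80908619e-01 7.32368215e-01 2.82310641e-04 4.14261345e-04] [-0.50823307  0.00564745 -0.01901545] 95.1522400031049
round_core 0.81 [488.3  -7.1   8. ]
flat_lock 0.76 [ 499.2 -293.1    3. ]
ridge_lock 0.74 [ 507.6 -201.1    3. ]
```

View pics/w6.png

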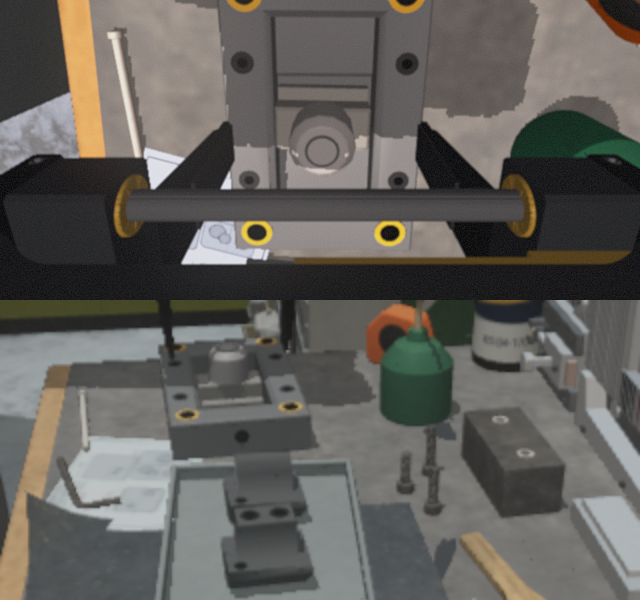

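Top: round core boss at (322,145) centred between the fingers, pocket otherwise empty; bottom: both locks upright in the tray (ridge 262,470; flat with holes 265,512), can standing. Grip the round core.

drive_tool --motion '[{"x": 0,"y": 0,"z": 10,"ax": 0,"ay": 0,"az": 0,"jaw": -1},{"x": 0,"y": 0,"z": 18,"ax": 0,"ay": 0,"az": 0,"jaw": -1},{"x": 0,"y": 0,"z": 19.5,"ax": 0,"ay": 0,"az": 0,"jaw": -1},{"x": 0,"y": 0,"z": 19.5,"ax": 0,"ay": 0,"az": 0,"jaw": -1},{"x": 0,"y": 0,"z": 19.5,"ax": 0,"ay": 0,"az": 0,"jaw": -1},{"x": 0,"y": 0,"z": 19.5,"ax": 0,"ay": 0,"az": 0,"jaw": 1},{"x": 0,"y": 0,"z": 19.5,"ax": 0,"ay": 0,"az": 0,"jaw": 1},{"x": 0,"y": 0,"z": 19.5,"ax": 0,"ay": 0,"az": 0,"jaw": 1},{"x": 0,"y": 0,"z": 19.5,"ax": 0,"ay": 0,"az": 0,"jaw": 1},{"x": 0,"y": 0,"z": 19.5,"ax": 0,"ay": 0,"az": 0,"jaw": 1},{"x": 0,"y": 0,"z": 19.5,"ax": 0,"ay": 0,"az": 0,"jaw": 1},{"x": 0,"y": 0,"z": 19.5,"ax": 0,"ay": 0,"az": 0,"jaw": 1},{"x": 0,"y": 0,"z": 19.5,"ax": 0,"ay": 0,"az": 0,"jaw": 1},{"x": 0,"y": 0,"z": 19.5,"ax": 0,"ay": 0,"az": 0,"jaw": 1},{"x": 0,"y": 0,"z": 19.5,"ax": 0,"ay": 0,"az": 0,"jaw": 1},{"x": 0,"y": 0,"z": 19.5,"ax": 0,"ay": 0,"az": 0,"jaw": 1},{"x": 0,"y": 0,"z": 19.5,"ax": 0,"ay": 0,"az": 0,"jaw": 1},{"x": 0,"y": 0,"z": 19.5,"ax": 0,"ay": 0,"az": 0,"jaw": 1},{"x": 0,"y": 0,"z": 19.5,"ax": 0,"ay": 0,"az": 0,"jaw": 1}]'

```text
time: 19.12
tcp_pos: [490.3, -4.4, 38.5]
orientation: [0.681, 0.732, -0.0, -0.0]
wrist_force: [-0.4, -0.3, 1.5]
width: 35.0
```

drive_tool --motion '[{"x": 0,"y": 0,"z": -5,"ax": 0,"ay": 0,"az": 0,"jaw": 1},{"x": 0,"y": 0,"z": -15,"ax": 0,"ay": 0,"az": 0,"jaw": 1},{"x": 0,"y": 0,"z": -35,"ax": 0,"ay": 0,"az": 0,"jaw": 1},{"x": 0,"y": 0,"z": -60,"ax": 0,"ay": 0,"az": 0,"jaw": 1},{"x": 0,"y": 0,"z": -90,"ax": 0,"ay": 0,"az": 0,"jaw": 1},{"x": 0,"y": 0,"z": -100,"ax": 0,"ay": 0,"az": 0,"jaw": 1},{"x": 0,"y": 0,"z": -100,"ax": 0,"ay": 0,"az": 0,"jaw": 1},{"x": 0,"y": 0,"z": -100,"ax": 0,"ay": 0,"az": 0,"jaw": 1}]'

```text
time: 19.78
tcp_pos: [490.5, -4.4, 138.5]
orientation: [0.681, 0.732, 0.0, 0.0]
wrist_force: [-1.6, 0.2, -2.8]
width: 34.9
```

drive_tool --motion '[{"x": -40,"y": -6.7,"z": 0,"ax": 0,"ay": 0,"az": -0.03,"jaw": 1},{"x": -80,"y": -13.3,"z": 0,"ax": 0,"ay": 0,"az": -0.06,"jaw": 1},{"x": -120,"y": -20,"z": 0,"ax": 0,"ay": 0,"az": -0.09,"jaw": 1},{"x": -160,"y": -26.7,"z": 0,"ax": 0,"ay": 0,"az": -0.12,"jaw": 1},{"x": -200,"y": -33.4,"z": 0,"ax": 0,"ay": 0,"az": -0.15,"jaw": 1},{"x": -240,"y": -40,"z": 0,"ax": 0,"ay": 0,"az": -0.174,"jaw": 1},{"x": -280,"y": -46.7,"z": 0,"ax": 0,"ay": 0,"az": -0.174,"jaw": 1},{"x": -320,"y": -53.4,"z": 0,"ax": 0,"ay": 0,"az": -0.174,"jaw": 1},{"x": -360,"y": -60,"z": 0,"ax": 0,"ay": 0,"az": -0.174,"jaw": 1},{"x": -390,"y": -65,"z": 0,"ax": 0,"ay": 0,"az": -0.174,"jaw": 1},{"x": -399.5,"y": -66.7,"z": 20,"ax": 0,"ay": 0,"az": -0.174,"jaw": 1},{"x": -399.5,"y": -66.7,"z": 45,"ax": 0,"ay": 0,"az": -0.174,"jaw": 1},{"x": -399.5,"y": -66.7,"z": 65,"ax": 0,"ay": 0,"az": -0.174,"jaw": 1},{"x": -399.5,"y": -66.7,"z": 70,"ax": 0,"ay": 0,"az": -0.174,"jaw": 1},{"x": -399.5,"y": -66.7,"z": 70,"ax": 0,"ay": 0,"az": -0.174,"jaw": 1},{"x": -399.5,"y": -66.7,"z": 70,"ax": 0,"ay": 0,"az": -0.174,"jaw": 1},{"x": -399.5,"y": -66.7,"z": 70,"ax": 0,"ay": 0,"az": -0.174,"jaw": 1},{"x": -399.5,"y": -66.7,"z": 70,"ax": 0,"ay": 0,"az": -0.174,"jaw": 1},{"x": -399.5,"y": -66.7,"z": 70,"ax": 0,"ay": 0,"az": -0.174,"jaw": 1}]'

```text
time: 21.37
tcp_pos: [453.9, -408.3, 70.2]
orientation: [0.614, 0.789, -0.0, 0.001]
wrist_force: [0.2, 0.4, -2.7]
width: 35.0
```

```bash
python3 - <<'E'
from h import *
p=imaging.capture("wrist");s=arm.get_state(); print(s["time"],s["tcp_pos"],s["orientation"],s["wrist_force"],s["width"])
im=p["frame"].copy()
x,y,a=452.9,-407.8,.246; c,sn=np.cos(a),np.sin(a); M=np.array([[c,sn,0],[-sn,c,0],[0,0,1]])
B=np.array([[-36,-57.5,26],[36,-57.5,26],[36,57.5,26],[-36,57.5,26]])@M+[x,y,0]
cv2.polylines(im,[np.round(proj(p,B)).astype(np.int32)],True,(255,0,0),1)
save("w7",im)
E
```

```text
21.4167 [ 453.78101534 -408.22274387   69.9565599 ] [ 6.14499196e-01  7.88916542e-01 -2.08014272e-04  1.17710301e-03] [ 0.21929273  0.44001168 -3.12195723] 35.01701960057411
```

View pics/w7.png

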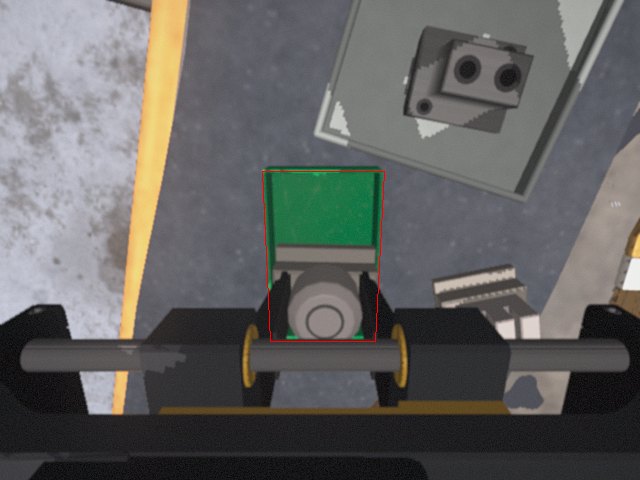

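Core hangs over the green tray, model outline (263..384, 170..341) matches the tray and the core is inside; flat lock stands upright in the parts tray (485,70). Lower and release.

drive_tool --motion '[{"x": 0,"y": -0.7,"z": 15,"ax": 0,"ay": 0,"az": 0,"jaw": 1},{"x": 0,"y": -0.7,"z": 28,"ax": 0,"ay": 0,"az": 0,"jaw": 1},{"x": 0,"y": -0.7,"z": 34,"ax": 0,"ay": 0,"az": 0,"jaw": 1},{"x": 0,"y": -0.7,"z": 36,"ax": 0,"ay": 0,"az": 0,"jaw": 1},{"x": 0,"y": -0.7,"z": 36,"ax": 0,"ay": 0,"az": 0,"jaw": 1},{"x": 0,"y": -0.7,"z": 36,"ax": 0,"ay": 0,"az": 0,"jaw": 1},{"x": 0,"y": -0.7,"z": 36,"ax": 0,"ay": 0,"az": 0,"jaw": 1},{"x": 0,"y": -0.7,"z": 36,"ax": 0,"ay": 0,"az": 0,"jaw": 1}]'

```text
time: 22.08
tcp_pos: [452.4, -407.8, 32.4]
orientation: [0.615, 0.789, 0.0, -0.0]
wrist_force: [-0.6, 0.2, -2.3]
width: 35.0
```

drive_tool --motion '[{"x": 0,"y": 0,"z": 0.6,"ax": 0,"ay": 0,"az": 0,"jaw": 1},{"x": 0,"y": 0,"z": 0.6,"ax": 0,"ay": 0,"az": 0,"jaw": 1},{"x": 0,"y": 0,"z": 0.6,"ax": 0,"ay": 0,"az": 0,"jaw": -0.3},{"x": 0,"y": 0,"z": 0.6,"ax": 0,"ay": 0,"az": 0,"jaw": -0.3},{"x": 0,"y": 0,"z": 0.6,"ax": 0,"ay": 0,"az": 0,"jaw": -0.3},{"x": 0,"y": 0,"z": 0.6,"ax": 0,"ay": 0,"az": 0,"jaw": -0.3},{"x": 0,"y": 0,"z": 0.6,"ax": 0,"ay": 0,"az": 0,"jaw": -0.3},{"x": 0,"y": 0,"z": -15,"ax": 0,"ay": 0,"az": 0,"jaw": -0.4},{"x": 0,"y": 0,"z": -50,"ax": 0,"ay": 0,"az": 0,"jaw": -0.6},{"x": 0,"y": 0,"z": -90,"ax": 0,"ay": 0,"az": 0,"jaw": -1},{"x": -9,"y": 30,"z": -110,"ax": 0,"ay": 0,"az": 0,"jaw": -1},{"x": -20,"y": 65,"z": -110,"ax": 0,"ay": 0,"az": 0,"jaw": -1},{"x": -30,"y": 95,"z": -110,"ax": 0,"ay": 0,"az": 0,"jaw": -1},{"x": -36,"y": 112,"z": -110,"ax": 0,"ay": 0,"az": 0,"jaw": -1},{"x": -36,"y": 112,"z": -110,"ax": 0,"ay": 0,"az": 0,"jaw": -1},{"x": -36,"y": 112,"z": -110,"ax": 0,"ay": 0,"az": 0,"jaw": -1},{"x": -36,"y": 112,"z": -110,"ax": 0,"ay": 0,"az": 0,"jaw": -1},{"x": -36,"y": 112,"z": -110,"ax": 0,"ay": 0,"az": 0,"jaw": -1},{"x": -36,"y": 112,"z": -110,"ax": 0,"ay": 0,"az": 0,"jaw": -1}]'

```text
time: 23.67
tcp_pos: [568.7, -415.5, 142.5]
orientation: [0.615, 0.789, -0.0, -0.0]
wrist_force: [0.5, 0.3, 0.5]
width: 95.1
```

```bash
python3 - <<'E'
from h import *
from scipy.optimize import minimize
p=imaging.capture("wrist");s=arm.get_state(); print(s["time"],s["tcp_pos"],s["orientation"],s["wrist_force"],s["width"])
for d in nets.pinpoint(p,"ribbed_core")[:2]: print(d["conf"],d["location"],ray(p,d["location"],0))
ms=nets.cut_out(p,"ribbed_core"); print([(m["conf"],m["location"],m["pixels"].sum()) for m in ms])
m=ms[0]["pixels"].astype(np.uint8)
# model: union of 3 boxes
def bx(L,W,z0,z1): return np.array([[i*L/2,j*W/2,z] for i in(-1,1) for j in(-1,1) for z in(z0,z1)],float)
P=[bx(56,42,0,11),bx(56,26,11,26),bx(40,20,26,54)]
a=cv2.resize(m,(1280,960),interpolation=cv2.INTER_NEAREST)
def sil(v):
    c,sn=np.cos(v[2]),np.sin(v[2]); b=np.zeros((960,1280),np.uint8)
    for B in P:
        h=cv2.convexHull((proj(p,B@np.array([[c,sn,0],[-sn,c,0],[0,0,1]])+[v[0],v[1],0])*2+.5).astype(np.float32)); cv2.fillConvexPoly(b,np.round(h*16).astype(np.int32),1,shift=4)
    return b
def f(v): b=sil(v); b[600:]=0; aa=a.copy(); aa[600:]=0; return 1-(aa&b).sum()/(aa|b).sum()
best=[]
for y0 in np.arange(0,3.1,.3):
    r=minimize(f,[572,-415,y0],method="Nelder-Mead",options=dict(initial_simplex=[[572,-415,y0],[582,-415,y0],[572,-405,y0],[572,-415,y0+.2]])); best.append((r.fun,*np.round(r.x,3)))
best.sort(); print(best[:4])
im=p["frame"].copy()
for c in cv2.findContours(cv2.resize(sil(best[0][1:]),(640,480)),0,2)[0]: cv2.drawContours(im,[c],-1,(255,0,0),1)
v=best[0][1:]; c,sn=np.cos(v[2]),np.sin(v[2])
T=np.array([[-20,-10,54],[20,-10,54],[20,10,54],[-20,10,54]],float)@np.array([[c,sn,0],[-sn,c,0],[0,0,1]])+[v[0],v[1],0]
cv2.polylines(im,[np.round(proj(p,T)).astype(np.int32)],True,(255,255,0),1)
save("w8",im)
E
```

```text
23.7167 [ 568.85298824 -415.57949896  142.57308851] [ 6.14977443e-01  7.88544691e-01 -3.11778880e-05 -1.16853547e-04] [ 0.20035565 -0.50107519 -0.38620768] 95.14173703960631
0.81 [322.6, 223.6] [ 5.66934607e+02 -4.15104122e+02 -5.68434189e-14]
[(0.63, [320.9, 227.6], np.int64(3369))]
[(np.float64(0.04368828585636142), np.float64(567.504), np.float64(-415.841), np.float64(0.47)), (np.float64(0.04377798308577929), np.float64(567.409), np.float64(-416.045), np.float64(0.464)), (np.float64(0.04377798308577929), np.float64(567.42), np.float64(-416.091), np.float64(0.465)), (np.float64(0.04378109452736323), np.float64(567.528), np.float64(-415.754), np.float64(3.614))]
```

View pics/w8.png

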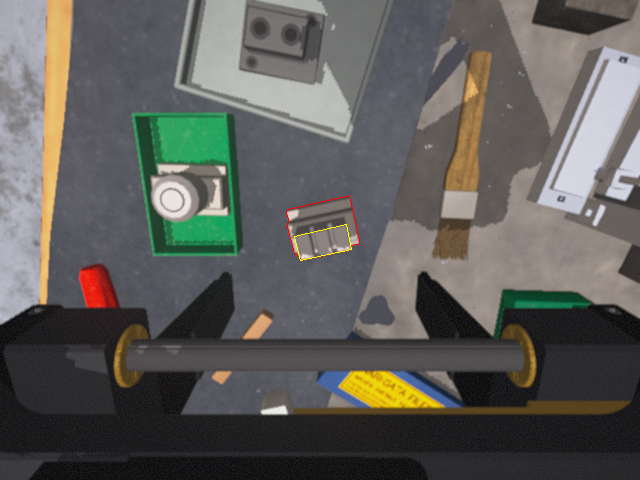

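Round core stands in the green tray (190,200); ribbed core fit at (567.5,−415.9), yaw 0.468, outline and boss rectangle match at (322,230).

drive_tool --motion '[{"x": 0,"y": -1,"z": 20,"ax": 0,"ay": 0,"az": -0.1,"jaw": -1},{"x": 0,"y": -1,"z": 50,"ax": 0,"ay": 0,"az": -0.222,"jaw": -1},{"x": 0,"y": -1,"z": 75,"ax": 0,"ay": 0,"az": -0.222,"jaw": -1},{"x": 0,"y": -1,"z": 90,"ax": 0,"ay": 0,"az": -0.222,"jaw": -1},{"x": 0,"y": -1,"z": 92,"ax": 0,"ay": 0,"az": -0.222,"jaw": -1},{"x": 0,"y": -1,"z": 92,"ax": 0,"ay": 0,"az": -0.222,"jaw": -1},{"x": 0,"y": -1,"z": 92,"ax": 0,"ay": 0,"az": -0.222,"jaw": -1},{"x": 0,"y": -1,"z": 92,"ax": 0,"ay": 0,"az": -0.222,"jaw": -1},{"x": 0,"y": -1,"z": 92,"ax": 0,"ay": 0,"az": -0.222,"jaw": -1},{"x": 0,"y": -1,"z": 92,"ax": 0,"ay": 0,"az": -0.222,"jaw": -1}]'

```text
time: 24.65
tcp_pos: [569.7, -416.3, 52.3]
orientation: [0.523, 0.852, -0.0, 0.001]
wrist_force: [0.8, 0.5, 0.7]
width: 95.2
```

drive_tool --motion '[{"x": 0.9,"y": -1.2,"z": 10,"ax": 0,"ay": 0,"az": 0,"jaw": -1},{"x": 0.9,"y": -1.2,"z": 19,"ax": 0,"ay": 0,"az": 0,"jaw": -1},{"x": 0.9,"y": -1.2,"z": 21,"ax": 0,"ay": 0,"az": 0,"jaw": -1},{"x": 0.9,"y": -1.2,"z": 21,"ax": 0,"ay": 0,"az": 0,"jaw": -1},{"x": 0.9,"y": -1.2,"z": 21,"ax": 0,"ay": 0,"az": 0,"jaw": -1},{"x": 0.9,"y": -1.2,"z": 21,"ax": 0,"ay": 0,"az": 0,"jaw": -1},{"x": 0.9,"y": -1.2,"z": 21,"ax": 0,"ay": 0,"az": 0,"jaw": -1},{"x": 0.9,"y": -1.2,"z": 21,"ax": 0,"ay": 0,"az": 0,"jaw": 1},{"x": 0.9,"y": -1.2,"z": 21,"ax": 0,"ay": 0,"az": 0,"jaw": 1},{"x": 0.9,"y": -1.2,"z": 21,"ax": 0,"ay": 0,"az": 0,"jaw": 1},{"x": 0.9,"y": -1.2,"z": 21,"ax": 0,"ay": 0,"az": 0,"jaw": 1},{"x": 0.9,"y": -1.2,"z": 21,"ax": 0,"ay": 0,"az": 0,"jaw": 1},{"x": 0.9,"y": -1.2,"z": 21,"ax": 0,"ay": 0,"az": 0,"jaw": 1},{"x": 0.9,"y": -1.2,"z": 21,"ax": 0,"ay": 0,"az": 0,"jaw": 1},{"x": 0.9,"y": -1.2,"z": 21,"ax": 0,"ay": 0,"az": 0,"jaw": 1},{"x": 0.9,"y": -1.2,"z": 21,"ax": 0,"ay": 0,"az": 0,"jaw": 1},{"x": 0.9,"y": -1.2,"z": 21,"ax": 0,"ay": 0,"az": 0,"jaw": 1},{"x": 0.9,"y": -1.2,"z": 21,"ax": 0,"ay": 0,"az": 0,"jaw": 1},{"x": 0.9,"y": -1.2,"z": 21,"ax": 0,"ay": 0,"az": 0,"jaw": 1}]'

```text
time: 26.23
tcp_pos: [567.3, -415.4, 29.5]
orientation: [0.523, 0.852, -0.0, -0.0]
wrist_force: [0.0, -0.2, 0.1]
width: 40.1
```

drive_tool --motion '[{"x": 0.0,"y": 0,"z": 0,"ax": 0,"ay": 0,"az": 0,"jaw": 1},{"x": 0,"y": 0,"z": -15,"ax": 0,"ay": 0,"az": 0,"jaw": 1},{"x": 0,"y": 0,"z": -35,"ax": 0,"ay": 0,"az": 0,"jaw": 1},{"x": 0,"y": 0,"z": -60,"ax": 0,"ay": 0,"az": 0,"jaw": 1},{"x": 0,"y": 0,"z": -90,"ax": 0,"ay": 0,"az": 0,"jaw": 1},{"x": 0,"y": 0,"z": -110,"ax": 0,"ay": 0,"az": 0,"jaw": 1},{"x": 0,"y": 0,"z": -110,"ax": 0,"ay": 0,"az": 0,"jaw": 1},{"x": 0,"y": 0,"z": -110,"ax": 0,"ay": 0,"az": 0,"jaw": 1},{"x": 0,"y": 0,"z": -110,"ax": 0,"ay": 0,"az": 0,"jaw": 1}]'

```text
time: 26.98
tcp_pos: [566.5, -414.6, 137.7]
orientation: [0.523, 0.852, 0.0, -0.001]
wrist_force: [-0.6, 0.5, -3.4]
width: 39.8
```

drive_tool --motion '[{"x": 36,"y": 10.6,"z": 0,"ax": 0,"ay": 0,"az": 0.04,"jaw": 1},{"x": 73,"y": 21.5,"z": 0,"ax": 0,"ay": 0,"az": 0.08,"jaw": 1},{"x": 109,"y": 32.1,"z": 0,"ax": 0,"ay": 0,"az": 0.12,"jaw": 1},{"x": 146,"y": 43,"z": 0,"ax": 0,"ay": 0,"az": 0.16,"jaw": 1},{"x": 182,"y": 53.6,"z": 0,"ax": 0,"ay": 0,"az": 0.2,"jaw": 1},{"x": 218,"y": 64.3,"z": 0,"ax": 0,"ay": 0,"az": 0.24,"jaw": 1},{"x": 255,"y": 75.2,"z": 0,"ax": 0,"ay": 0,"az": 0.28,"jaw": 1},{"x": 291,"y": 85.8,"z": 0,"ax": 0,"ay": 0,"az": 0.32,"jaw": 1},{"x": 328,"y": 96.7,"z": 0,"ax": 0,"ay": 0,"az": 0.36,"jaw": 1},{"x": 364,"y": 107.3,"z": 0,"ax": 0,"ay": 0,"az": 0.399,"jaw": 1},{"x": 390,"y": 115,"z": 0,"ax": 0,"ay": 0,"az": 0.399,"jaw": 1},{"x": 400.4,"y": 118,"z": 20,"ax": 0,"ay": 0,"az": 0.399,"jaw": 1},{"x": 400.4,"y": 118,"z": 45,"ax": 0,"ay": 0,"az": 0.399,"jaw": 1},{"x": 400.4,"y": 118,"z": 53,"ax": 0,"ay": 0,"az": 0.399,"jaw": 1},{"x": 400.4,"y": 118,"z": 53,"ax": 0,"ay": 0,"az": 0.399,"jaw": 1},{"x": 400.4,"y": 118,"z": 53,"ax": 0,"ay": 0,"az": 0.399,"jaw": 1},{"x": 400.4,"y": 118,"z": 53,"ax": 0,"ay": 0,"az": 0.399,"jaw": 1},{"x": 400.4,"y": 118,"z": 53,"ax": 0,"ay": 0,"az": 0.399,"jaw": 1},{"x": 400.4,"y": 118,"z": 53,"ax": 0,"ay": 0,"az": 0.399,"jaw": 1},{"x": 400.4,"y": 118,"z": 53,"ax": 0,"ay": 0,"az": 0.399,"jaw": 1}]'

```text
time: 28.65
tcp_pos: [492.4, -5.3, 87.5]
orientation: [0.682, 0.731, 0.001, 0.001]
wrist_force: [-0.4, 0.2, -2.9]
width: 39.7
```

```bash
python3 - <<'E'
from h import *
p=imaging.capture("wrist");s=arm.get_state(); o=s["orientation"];print(s["time"],s["tcp_pos"],2*np.arctan2(o[1],o[0])-np.pi/2,s["wrist_force"],s["width"])
im=p["frame"].copy(); t=s["tcp_pos"]
def dr(x,y,a,L,W,z,col):
    c,sn=np.cos(a),np.sin(a); B=np.array([[-L/2,-W/2,z],[L/2,-W/2,z],[L/2,W/2,z],[-L/2,W/2,z]])@np.array([[c,sn,0],[-sn,c,0],[0,0,1]])+[x,y,0]
    cv2.polylines(im,[np.round(proj(p,B)).astype(np.int32)],True,col,1)
a=2*np.arctan2(o[1],o[0])-np.pi/2
dr(490.5,-4.1,.069,116,180,34,(255,0,0)); dr(490.5,-4.1,.069,60,124,34,(0,255,0)); dr(t[0],t[1],a,56,42,t[2]-29.5+11,(255,0,255))
dr(t[0],t[1],a,40,20,t[2]-29.5+54,(0,255,255))
save("w9",cv2.resize(im[120:420,150:550],(800,600)))
E
```

```text
28.7 [492.218226    -5.20402721  87.3298003 ] 0.06958087290002157 [-0.31235211  0.08303046 -2.6853326 ] 39.767752777253136
```

View pics/w9.png

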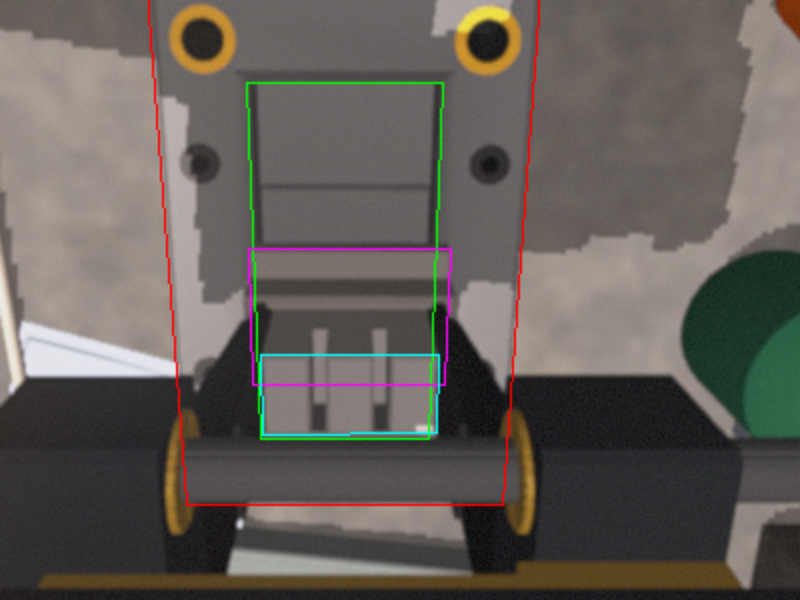

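Held ribbed core matches its predicted outline (cyan/magenta around 350,350), pocket (green) empty. Lower to just above the mouth and correct.

drive_tool --motion '[{"x": 0.9,"y": -1.3,"z": 10,"ax": 0,"ay": 0,"az": 0,"jaw": 1},{"x": 0.9,"y": -1.3,"z": 17,"ax": 0,"ay": 0,"az": 0,"jaw": 1},{"x": 0.9,"y": -1.3,"z": 19,"ax": 0,"ay": 0,"az": 0,"jaw": 1},{"x": 0.9,"y": -1.3,"z": 19,"ax": 0,"ay": 0,"az": 0,"jaw": 1},{"x": 0.9,"y": -1.3,"z": 19,"ax": 0,"ay": 0,"az": 0,"jaw": 1},{"x": 0.9,"y": -1.3,"z": 19,"ax": 0,"ay": 0,"az": 0,"jaw": 1},{"x": 0.9,"y": -1.3,"z": 19,"ax": 0,"ay": 0,"az": 0,"jaw": 1},{"x": 0.9,"y": -1.3,"z": 19,"ax": 0,"ay": 0,"az": 0,"jaw": 1},{"x": 0.9,"y": -1.3,"z": 19,"ax": 0,"ay": 0,"az": 0,"jaw": 1}]'

```text
time: 29.45
tcp_pos: [490.5, -4.2, 67.8]
orientation: [0.682, 0.731, 0.0, 0.0]
wrist_force: [-1.0, 0.4, -2.7]
width: 40.1
```

drive_tool --motion '[{"x": 0,"y": 0,"z": 5,"ax": 0,"ay": 0,"az": 0,"jaw": 1},{"x": 0,"y": 0,"z": 10,"ax": 0,"ay": 0,"az": 0,"jaw": 1},{"x": 0,"y": 0,"z": 15,"ax": 0,"ay": 0,"az": 0,"jaw": 1},{"x": 0,"y": 0,"z": 19,"ax": 0,"ay": 0,"az": 0,"jaw": 1},{"x": 0,"y": 0,"z": 23,"ax": 0,"ay": 0,"az": 0,"jaw": 1},{"x": 0,"y": 0,"z": 26,"ax": 0,"ay": 0,"az": 0,"jaw": 1},{"x": 0,"y": 0,"z": 28,"ax": 0,"ay": 0,"az": 0,"jaw": 1},{"x": 0,"y": 0,"z": 28,"ax": 0,"ay": 0,"az": 0,"jaw": 1},{"x": 0,"y": 0,"z": 28,"ax": 0,"ay": 0,"az": 0,"jaw": 1},{"x": 0,"y": 0,"z": 28,"ax": 0,"ay": 0,"az": 0,"jaw": 1},{"x": 0,"y": 0,"z": 28,"ax": 0,"ay": 0,"az": 0,"jaw": 1}]'

```text
time: 30.37
tcp_pos: [490.6, -4.1, 39.8]
orientation: [0.682, 0.731, 0.0, 0.0]
wrist_force: [-0.6, 0.5, -2.2]
width: 39.9
```

drive_tool --motion '[{"x": 0,"y": 0,"z": 1,"ax": 0,"ay": 0,"az": 0,"jaw": 1},{"x": 0,"y": 0,"z": 2,"ax": 0,"ay": 0,"az": 0,"jaw": 1},{"x": 0,"y": 0,"z": 2.5,"ax": 0,"ay": 0,"az": 0,"jaw": 1},{"x": 0,"y": 0,"z": 2.5,"ax": 0,"ay": 0,"az": 0,"jaw": 1},{"x": 0,"y": 0,"z": 2.5,"ax": 0,"ay": 0,"az": 0,"jaw": 1},{"x": 0,"y": 0,"z": 2.5,"ax": 0,"ay": 0,"az": 0,"jaw": 1}]'

```text
time: 30.87
tcp_pos: [490.5, -4.2, 37.5]
orientation: [0.682, 0.731, 0.0, 0.0]
wrist_force: [-1.0, 0.2, 2.0]
width: 39.9
```

drive_tool --motion '[{"x": 0,"y": 0,"z": 0,"ax": 0,"ay": 0,"az": 0,"jaw": -0.3},{"x": 0,"y": 0,"z": 0,"ax": 0,"ay": 0,"az": 0,"jaw": -0.3},{"x": 0,"y": 0,"z": 0,"ax": 0,"ay": 0,"az": 0,"jaw": -0.3},{"x": 0,"y": 0,"z": 0,"ax": 0,"ay": 0,"az": 0,"jaw": -0.3},{"x": 0,"y": 0,"z": -15,"ax": 0,"ay": 0,"az": 0,"jaw": -0.4},{"x": 0,"y": 0,"z": -45,"ax": 0,"ay": 0,"az": 0,"jaw": -0.6},{"x": 0,"y": 0,"z": -85,"ax": 0,"ay": 0,"az": 0,"jaw": -1},{"x": -40,"y": 0.5,"z": -85,"ax": 0,"ay": 0,"az": 0,"jaw": -1},{"x": -80,"y": 1,"z": -85,"ax": 0,"ay": 0,"az": 0,"jaw": -1},{"x": -120,"y": 2,"z": -85,"ax": 0,"ay": 0,"az": 0,"jaw": -1},{"x": -160,"y": 2.5,"z": -85,"ax": 0,"ay": 0,"az": 0,"jaw": -1},{"x": -185,"y": 3,"z": -85,"ax": 0,"ay": 0,"az": 0,"jaw": -1},{"x": -193.5,"y": 3,"z": -70,"ax": 0,"ay": 0,"az": 0,"jaw": -1},{"x": -193.5,"y": 3,"z": -45,"ax": 0,"ay": 0,"az": 0,"jaw": -1},{"x": -193.5,"y": 3,"z": -12,"ax": 0,"ay": 0,"az": 0,"jaw": -1},{"x": -193.5,"y": 3,"z": -12,"ax": 0,"ay": 0,"az": 0,"jaw": -1},{"x": -193.5,"y": 3,"z": -12,"ax": 0,"ay": 0,"az": 0,"jaw": -1},{"x": -193.5,"y": 3,"z": -12,"ax": 0,"ay": 0,"az": 0,"jaw": -1},{"x": -193.5,"y": 3,"z": -12,"ax": 0,"ay": 0,"az": 0,"jaw": -1},{"x": -193.5,"y": 3,"z": -12,"ax": 0,"ay": 0,"az": 0,"jaw": -1}]'

```text
time: 32.53
tcp_pos: [508.4, -197.4, 51.4]
orientation: [0.682, 0.732, 0.001, 0.002]
wrist_force: [0.3, 0.0, -0.5]
width: 95.2
```

```bash
python3 - <<'E'
from h import *
p=imaging.capture("wrist");s=arm.get_state(); o=s["orientation"];print(s["time"],s["tcp_pos"],2*np.arctan2(o[1],o[0])-np.pi/2,s["wrist_force"],s["width"])
save("w10",p["frame"])
for n,z in (("ridge_lock",3),("ribbed_core",8)):
    for d in nets.pinpoint(p,n)[:1]: print(n,round(d["conf"],2),np.round(ray(p,d["location"],z),1))
E
```

```text
32.5833 [ 508.16286079 -197.33762607   51.09430502] 0.07041050030280238 [-0.06433031  1.33957836  1.04332276] 94.93695980437575
ridge_lock 0.57 [ 508.8 -197.1    3. ]
```

View pics/w10.png

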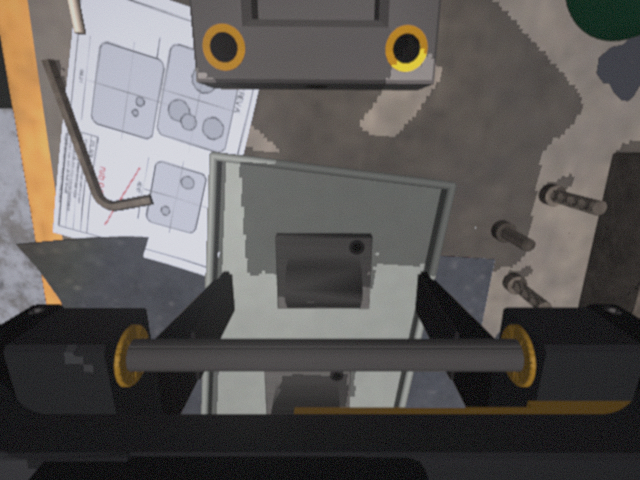

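Ridge lock upright at (323,275), centred between the fingers. Grip.

drive_tool --motion '[{"x": 0,"y": 0,"z": 10,"ax": 0,"ay": 0,"az": 0,"jaw": -1},{"x": 0,"y": 0,"z": 18,"ax": 0,"ay": 0,"az": 0,"jaw": -1},{"x": 0,"y": 0,"z": 20,"ax": 0,"ay": 0,"az": 0,"jaw": -1},{"x": 0,"y": 0,"z": 20,"ax": 0,"ay": 0,"az": 0,"jaw": -1},{"x": 0,"y": 0,"z": 20,"ax": 0,"ay": 0,"az": 0,"jaw": -1},{"x": 0,"y": 0,"z": 20,"ax": 0,"ay": 0,"az": 0,"jaw": -1},{"x": 0,"y": 0,"z": 20,"ax": 0,"ay": 0,"az": 0,"jaw": 1},{"x": 0,"y": 0,"z": 20,"ax": 0,"ay": 0,"az": 0,"jaw": 1},{"x": 0,"y": 0,"z": 20,"ax": 0,"ay": 0,"az": 0,"jaw": 1},{"x": 0,"y": 0,"z": 20,"ax": 0,"ay": 0,"az": 0,"jaw": 1},{"x": 0,"y": 0,"z": 20,"ax": 0,"ay": 0,"az": 0,"jaw": 1},{"x": 0,"y": 0,"z": 20,"ax": 0,"ay": 0,"az": 0,"jaw": 1},{"x": 0,"y": 0,"z": 20,"ax": 0,"ay": 0,"az": 0,"jaw": 1},{"x": 0,"y": 0,"z": 20,"ax": 0,"ay": 0,"az": 0,"jaw": 1},{"x": 0,"y": 0,"z": 20,"ax": 0,"ay": 0,"az": 0,"jaw": 1},{"x": 0,"y": 0,"z": 20,"ax": 0,"ay": 0,"az": 0,"jaw": 1},{"x": 0,"y": 0,"z": 20,"ax": 0,"ay": 0,"az": 0,"jaw": 1},{"x": 0,"y": 0,"z": 20,"ax": 0,"ay": 0,"az": 0,"jaw": 1},{"x": 0,"y": 0,"z": 20,"ax": 0,"ay": 0,"az": 0,"jaw": 1}]'

```text
time: 34.27
tcp_pos: [507.0, -196.9, 29.1]
orientation: [0.682, 0.731, 0.0, 0.0]
wrist_force: [0.2, -0.0, -1.2]
width: 39.8
```

drive_tool --motion '[{"x": 0,"y": 0,"z": -5,"ax": 0,"ay": 0,"az": 0,"jaw": 1},{"x": 0,"y": 0,"z": -20,"ax": 0,"ay": 0,"az": 0,"jaw": 1},{"x": 0,"y": 0,"z": -45,"ax": 0,"ay": 0,"az": 0,"jaw": 1},{"x": 0,"y": 0,"z": -75,"ax": 0,"ay": 0,"az": 0,"jaw": 1},{"x": 0,"y": 0,"z": -100,"ax": 0,"ay": 0,"az": 0,"jaw": 1},{"x": 35,"y": -0.5,"z": -100,"ax": 0,"ay": 0,"az": 0,"jaw": 1},{"x": 75,"y": -1,"z": -100,"ax": 0,"ay": 0,"az": 0,"jaw": 1},{"x": 115,"y": -1.5,"z": -100,"ax": 0,"ay": 0,"az": 0,"jaw": 1},{"x": 155,"y": -2,"z": -100,"ax": 0,"ay": 0,"az": 0,"jaw": 1},{"x": 195,"y": -2.5,"z": -100,"ax": 0,"ay": 0,"az": 0,"jaw": 1},{"x": 220,"y": -3,"z": -100,"ax": 0,"ay": 0,"az": 0,"jaw": 1},{"x": 231,"y": -3,"z": -95,"ax": 0,"ay": 0,"az": 0,"jaw": 1},{"x": 231,"y": -3,"z": -70,"ax": 0,"ay": 0,"az": 0,"jaw": 1},{"x": 231,"y": -3,"z": -55,"ax": 0,"ay": 0,"az": 0,"jaw": 1},{"x": 231,"y": -3,"z": -52,"ax": 0,"ay": 0,"az": 0,"jaw": 1},{"x": 231,"y": -3,"z": -52,"ax": 0,"ay": 0,"az": 0,"jaw": 1},{"x": 231,"y": -3,"z": -52,"ax": 0,"ay": 0,"az": 0,"jaw": 1},{"x": 231,"y": -3,"z": -52,"ax": 0,"ay": 0,"az": 0,"jaw": 1},{"x": 231,"y": -3,"z": -52,"ax": 0,"ay": 0,"az": 0,"jaw": 1},{"x": 231,"y": -3,"z": -52,"ax": 0,"ay": 0,"az": 0,"jaw": 1}]'

```text
time: 35.93
tcp_pos: [488.5, 33.0, 82.1]
orientation: [0.682, 0.731, 0.001, 0.001]
wrist_force: [-0.2, -0.3, -2.3]
width: 39.8
```

drive_tool --motion '[{"x": 0,"y": 0,"z": 6,"ax": 0,"ay": 0,"az": 0,"jaw": 1},{"x": 0,"y": 0,"z": 10,"ax": 0,"ay": 0,"az": 0,"jaw": 1},{"x": 0,"y": 0,"z": 12,"ax": 0,"ay": 0,"az": 0,"jaw": 1},{"x": 0,"y": 0,"z": 12,"ax": 0,"ay": 0,"az": 0,"jaw": 1},{"x": 0,"y": 0,"z": 12,"ax": 0,"ay": 0,"az": 0,"jaw": 1},{"x": 0,"y": 0,"z": 12,"ax": 0,"ay": 0,"az": 0,"jaw": 1},{"x": 0,"y": 0,"z": 12,"ax": 0,"ay": 0,"az": 0,"jaw": 1},{"x": 0,"y": 0,"z": 12,"ax": 0,"ay": 0,"az": 0,"jaw": 1}]'

```text
time: 36.6
tcp_pos: [487.8, 33.3, 69.2]
orientation: [0.682, 0.731, 0.0, 0.0]
wrist_force: [0.2, -0.2, -3.5]
width: 39.6
```

```bash
python3 - <<'E'
from h import *
p=imaging.capture("wrist");s=arm.get_state(); o=s["orientation"];print(s["time"],s["tcp_pos"],2*np.arctan2(o[1],o[0])-np.pi/2,s["wrist_force"],s["width"])
save("w11",cv2.resize(p["frame"][160:460,120:520],(800,600)))
E
```

```text
36.65 [487.79799104  33.30480581  69.18395865] 0.07003139746500886 [-0.14862812 -0.59519526 -2.86379404] 39.67219409396763
```

View pics/w11.png

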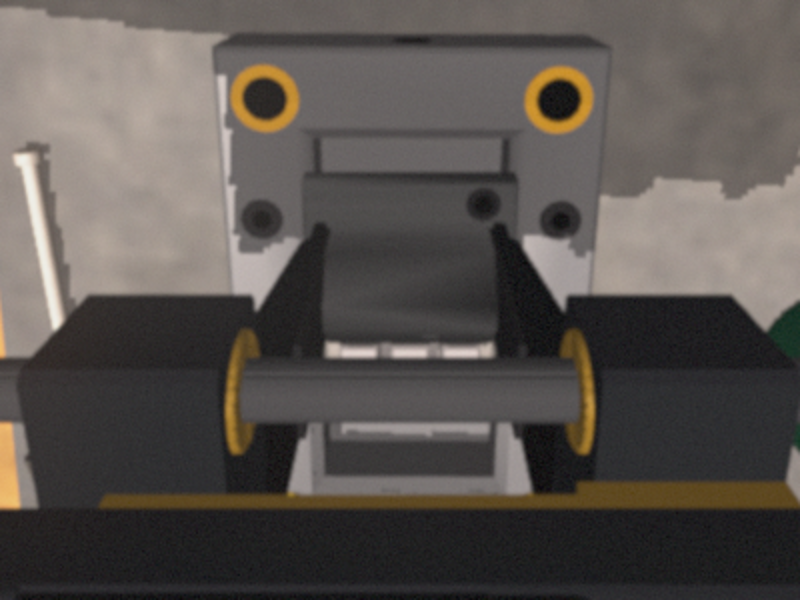

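Ridge lock hangs over the pocket's +y side, aligned in x with the core's ribs (410,350). Descend.

drive_tool --motion '[{"x": 0,"y": 0,"z": 5,"ax": 0,"ay": 0,"az": 0,"jaw": 1},{"x": 0,"y": 0,"z": 10,"ax": 0,"ay": 0,"az": 0,"jaw": 1},{"x": 0,"y": 0,"z": 15,"ax": 0,"ay": 0,"az": 0,"jaw": 1},{"x": 0,"y": 0,"z": 20,"ax": 0,"ay": 0,"az": 0,"jaw": 1},{"x": 0,"y": 0,"z": 24,"ax": 0,"ay": 0,"az": 0,"jaw": 1},{"x": 0,"y": 0,"z": 27,"ax": 0,"ay": 0,"az": 0,"jaw": 1},{"x": 0,"y": 0,"z": 29.5,"ax": 0,"ay": 0,"az": 0,"jaw": 1},{"x": 0,"y": 0,"z": 29.5,"ax": 0,"ay": 0,"az": 0,"jaw": 1},{"x": 0,"y": 0,"z": 29.5,"ax": 0,"ay": 0,"az": 0,"jaw": 1},{"x": 0,"y": 0,"z": 29.5,"ax": 0,"ay": 0,"az": 0,"jaw": 1},{"x": 0,"y": 0,"z": 29.5,"ax": 0,"ay": 0,"az": 0,"jaw": 1}]'

```text
time: 37.57
tcp_pos: [488.0, 33.3, 39.8]
orientation: [0.682, 0.731, 0.0, 0.0]
wrist_force: [-0.7, 0.0, -3.0]
width: 39.8
```

drive_tool --motion '[{"x": 0,"y": 0,"z": 1,"ax": 0,"ay": 0,"az": 0,"jaw": 1},{"x": 0,"y": 0,"z": 2,"ax": 0,"ay": 0,"az": 0,"jaw": 1},{"x": 0,"y": 0,"z": 2.6,"ax": 0,"ay": 0,"az": 0,"jaw": 1},{"x": 0,"y": 0,"z": 2.6,"ax": 0,"ay": 0,"az": 0,"jaw": 1},{"x": 0,"y": 0,"z": 2.6,"ax": 0,"ay": 0,"az": 0,"jaw": 1},{"x": 0,"y": 0,"z": 2.6,"ax": 0,"ay": 0,"az": 0,"jaw": 1}]'

```text
time: 38.07
tcp_pos: [487.8, 33.3, 37.0]
orientation: [0.682, 0.731, 0.0, 0.0]
wrist_force: [-0.5, -0.6, -0.4]
width: 39.7
```

drive_tool --motion '[{"x": 0,"y": 0,"z": 0,"ax": 0,"ay": 0,"az": 0,"jaw": -0.3},{"x": 0,"y": 0,"z": 0,"ax": 0,"ay": 0,"az": 0,"jaw": -0.3},{"x": 0,"y": 0,"z": 0,"ax": 0,"ay": 0,"az": 0,"jaw": -0.3},{"x": 0,"y": 0,"z": 0,"ax": 0,"ay": 0,"az": 0,"jaw": -0.3},{"x": 0,"y": 0,"z": -15,"ax": 0,"ay": 0,"az": 0,"jaw": -0.4},{"x": 0,"y": 0,"z": -50,"ax": 0,"ay": 0,"az": 0,"jaw": -0.6},{"x": 0,"y": 0,"z": -85,"ax": 0,"ay": 0,"az": 0,"jaw": -1},{"x": -40,"y": -1,"z": -85,"ax": 0,"ay": 0,"az": 0,"jaw": -1},{"x": -80,"y": -2,"z": -85,"ax": 0,"ay": 0,"az": 0,"jaw": -1},{"x": -120,"y": -3,"z": -85,"ax": 0,"ay": 0,"az": 0,"jaw": -1},{"x": -160,"y": -4,"z": -85,"ax": 0,"ay": 0,"az": 0,"jaw": -1},{"x": -200,"y": -5,"z": -85,"ax": 0,"ay": 0,"az": 0,"jaw": -1},{"x": -240,"y": -6,"z": -85,"ax": 0,"ay": 0,"az": 0,"jaw": -1},{"x": -280,"y": -7,"z": -85,"ax": 0,"ay": 0,"az": 0,"jaw": -1},{"x": -310,"y": -7,"z": -85,"ax": 0,"ay": 0,"az": 0,"jaw": -1},{"x": -318.4,"y": -7,"z": -70,"ax": 0,"ay": 0,"az": 0,"jaw": -1},{"x": -318.4,"y": -7,"z": -40,"ax": 0,"ay": 0,"az": 0,"jaw": -1},{"x": -318.4,"y": -7,"z": -13,"ax": 0,"ay": 0,"az": 0,"jaw": -1},{"x": -318.4,"y": -7,"z": -13,"ax": 0,"ay": 0,"az": 0,"jaw": -1},{"x": -318.4,"y": -7,"z": -13,"ax": 0,"ay": 0,"az": 0,"jaw": -1}]'

```text
time: 39.73
tcp_pos: [501.7, -284.0, 48.3]
orientation: [0.682, 0.731, -0.0, -0.002]
wrist_force: [-0.0, -0.5, -0.4]
width: 94.8
```

drive_tool --motion '[{"x": 0,"y": 0,"z": 0,"ax": 0,"ay": 0,"az": 0,"jaw": -1},{"x": 0,"y": 0,"z": 0,"ax": 0,"ay": 0,"az": 0,"jaw": -1},{"x": 0,"y": 0,"z": 0,"ax": 0,"ay": 0,"az": 0,"jaw": -1},{"x": 0,"y": 0,"z": 0,"ax": 0,"ay": 0,"az": 0,"jaw": -1},{"x": 0,"y": 0,"z": 0,"ax": 0,"ay": 0,"az": 0,"jaw": -1},{"x": 0,"y": 0,"z": 0,"ax": 0,"ay": 0,"az": 0,"jaw": -1},{"x": 0,"y": 0,"z": 0,"ax": 0,"ay": 0,"az": 0,"jaw": -1},{"x": 0,"y": 0,"z": 0,"ax": 0,"ay": 0,"az": 0,"jaw": -1}]'

```text
time: 40.4
tcp_pos: [503.0, -284.8, 50.0]
orientation: [0.682, 0.731, -0.0, 0.0]
wrist_force: [0.2, 0.2, -0.6]
width: 95.4
```

```bash
python3 - <<'E'
from h import *
p=imaging.capture("wrist");s=arm.get_state(); o=s["orientation"];print(s["time"],s["tcp_pos"],2*np.arctan2(o[1],o[0])-np.pi/2,s["wrist_force"],s["width"])
q=imaging.capture("side")
save("w12",np.vstack([p["frame"][150:450],cv2.resize(q["frame"][130:280,180:500],(640,300))]))
for n,z in (("flat_lock",3),):
    for d in nets.pinpoint(p,n)[:1]: print(n,round(d["conf"],2),np.round(ray(p,d["location"],z),1))
E
```

```text
40.45 [ 502.91887012 -284.77375055   49.90880246] 0.07006059998132819 [-0.13872578  0.47592093 -0.38457908] 95.43651994696327
flat_lock 0.6 [ 502.3 -286.     3. ]
```

View pics/w12.png

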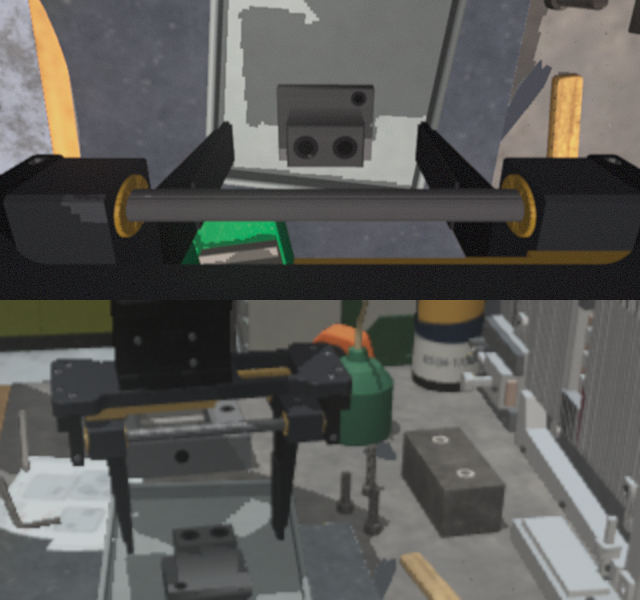

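Flat lock upright at (325,130) between the fingers; can still standing (360,400 lower half). Grip.

drive_tool --motion '[{"x": 0,"y": 0,"z": 10,"ax": 0,"ay": 0,"az": 0,"jaw": -1},{"x": 0,"y": 0,"z": 18,"ax": 0,"ay": 0,"az": 0,"jaw": -1},{"x": 0,"y": 0,"z": 19.5,"ax": 0,"ay": 0,"az": 0,"jaw": -1},{"x": 0,"y": 0,"z": 19.5,"ax": 0,"ay": 0,"az": 0,"jaw": -1},{"x": 0,"y": 0,"z": 19.5,"ax": 0,"ay": 0,"az": 0,"jaw": -1},{"x": 0,"y": 0,"z": 19.5,"ax": 0,"ay": 0,"az": 0,"jaw": -1},{"x": 0,"y": 0,"z": 19.5,"ax": 0,"ay": 0,"az": 0,"jaw": 1},{"x": 0,"y": 0,"z": 19.5,"ax": 0,"ay": 0,"az": 0,"jaw": 1},{"x": 0,"y": 0,"z": 19.5,"ax": 0,"ay": 0,"az": 0,"jaw": 1},{"x": 0,"y": 0,"z": 19.5,"ax": 0,"ay": 0,"az": 0,"jaw": 1},{"x": 0,"y": 0,"z": 19.5,"ax": 0,"ay": 0,"az": 0,"jaw": 1},{"x": 0,"y": 0,"z": 19.5,"ax": 0,"ay": 0,"az": 0,"jaw": 1},{"x": 0,"y": 0,"z": 19.5,"ax": 0,"ay": 0,"az": 0,"jaw": 1},{"x": 0,"y": 0,"z": 19.5,"ax": 0,"ay": 0,"az": 0,"jaw": 1},{"x": 0,"y": 0,"z": 19.5,"ax": 0,"ay": 0,"az": 0,"jaw": 1},{"x": 0,"y": 0,"z": 19.5,"ax": 0,"ay": 0,"az": 0,"jaw": 1},{"x": 0,"y": 0,"z": 19.5,"ax": 0,"ay": 0,"az": 0,"jaw": 1},{"x": 0,"y": 0,"z": 19.5,"ax": 0,"ay": 0,"az": 0,"jaw": 1},{"x": 0,"y": 0,"z": 19.5,"ax": 0,"ay": 0,"az": 0,"jaw": 1}]'

```text
time: 42.13
tcp_pos: [503.0, -284.8, 30.4]
orientation: [0.682, 0.731, 0.0, 0.0]
wrist_force: [-0.1, -0.6, -0.5]
width: 39.5
```

drive_tool --motion '[{"x": 0,"y": 0,"z": -5,"ax": 0,"ay": 0,"az": 0,"jaw": 1},{"x": 0,"y": 0,"z": -20,"ax": 0,"ay": 0,"az": 0,"jaw": 1},{"x": 0,"y": 0,"z": -45,"ax": 0,"ay": 0,"az": 0,"jaw": 1},{"x": 0,"y": 0,"z": -75,"ax": 0,"ay": 0,"az": 0,"jaw": 1},{"x": 0,"y": 0,"z": -100,"ax": 0,"ay": 0,"az": 0,"jaw": 1},{"x": 35,"y": 1,"z": -100,"ax": 0,"ay": 0,"az": 0,"jaw": 1},{"x": 75,"y": 2,"z": -100,"ax": 0,"ay": 0,"az": 0,"jaw": 1},{"x": 115,"y": 3,"z": -100,"ax": 0,"ay": 0,"az": 0,"jaw": 1},{"x": 155,"y": 4.5,"z": -100,"ax": 0,"ay": 0,"az": 0,"jaw": 1},{"x": 195,"y": 6,"z": -100,"ax": 0,"ay": 0,"az": 0,"jaw": 1},{"x": 228,"y": 7,"z": -100,"ax": 0,"ay": 0,"az": 0,"jaw": 1},{"x": 243.2,"y": 7.1,"z": -95,"ax": 0,"ay": 0,"az": 0,"jaw": 1},{"x": 243.2,"y": 7.1,"z": -70,"ax": 0,"ay": 0,"az": 0,"jaw": 1},{"x": 243.2,"y": 7.1,"z": -55,"ax": 0,"ay": 0,"az": 0,"jaw": 1},{"x": 243.2,"y": 7.1,"z": -52,"ax": 0,"ay": 0,"az": 0,"jaw": 1},{"x": 243.2,"y": 7.1,"z": -52,"ax": 0,"ay": 0,"az": 0,"jaw": 1},{"x": 243.2,"y": 7.1,"z": -52,"ax": 0,"ay": 0,"az": 0,"jaw": 1},{"x": 243.2,"y": 7.1,"z": -52,"ax": 0,"ay": 0,"az": 0,"jaw": 1},{"x": 243.2,"y": 7.1,"z": -52,"ax": 0,"ay": 0,"az": 0,"jaw": 1},{"x": 243.2,"y": 7.1,"z": -52,"ax": 0,"ay": 0,"az": 0,"jaw": 1}]'

```text
time: 43.8
tcp_pos: [493.8, -42.1, 83.5]
orientation: [0.682, 0.731, 0.0, 0.001]
wrist_force: [0.2, -0.1, -4.5]
width: 40.3
```

drive_tool --motion '[{"x": 0,"y": 0,"z": 6,"ax": 0,"ay": 0,"az": 0,"jaw": 1},{"x": 0,"y": 0,"z": 10,"ax": 0,"ay": 0,"az": 0,"jaw": 1},{"x": 0,"y": 0,"z": 12,"ax": 0,"ay": 0,"az": 0,"jaw": 1},{"x": 0,"y": 0,"z": 12,"ax": 0,"ay": 0,"az": 0,"jaw": 1},{"x": 0,"y": 0,"z": 12,"ax": 0,"ay": 0,"az": 0,"jaw": 1},{"x": 0,"y": 0,"z": 12,"ax": 0,"ay": 0,"az": 0,"jaw": 1},{"x": 0,"y": 0,"z": 12,"ax": 0,"ay": 0,"az": 0,"jaw": 1},{"x": 0,"y": 0,"z": 12,"ax": 0,"ay": 0,"az": 0,"jaw": 1}]'

```text
time: 44.47
tcp_pos: [493.2, -41.7, 70.6]
orientation: [0.682, 0.731, 0.0, 0.0]
wrist_force: [0.5, 0.8, -4.4]
width: 40.1
```

Pose as wanted; descend to about 41.

drive_tool --motion '[{"x": 0,"y": 0,"z": 5,"ax": 0,"ay": 0,"az": 0,"jaw": 1},{"x": 0,"y": 0,"z": 10,"ax": 0,"ay": 0,"az": 0,"jaw": 1},{"x": 0,"y": 0,"z": 15,"ax": 0,"ay": 0,"az": 0,"jaw": 1},{"x": 0,"y": 0,"z": 20,"ax": 0,"ay": 0,"az": 0,"jaw": 1},{"x": 0,"y": 0,"z": 24,"ax": 0,"ay": 0,"az": 0,"jaw": 1},{"x": 0,"y": 0,"z": 27,"ax": 0,"ay": 0,"az": 0,"jaw": 1},{"x": 0,"y": 0,"z": 29.5,"ax": 0,"ay": 0,"az": 0,"jaw": 1},{"x": 0,"y": 0,"z": 29.5,"ax": 0,"ay": 0,"az": 0,"jaw": 1},{"x": 0,"y": 0,"z": 29.5,"ax": 0,"ay": 0,"az": 0,"jaw": 1},{"x": 0,"y": 0,"z": 29.5,"ax": 0,"ay": 0,"az": 0,"jaw": 1},{"x": 0,"y": 0,"z": 29.5,"ax": 0,"ay": 0,"az": 0,"jaw": 1}]'

```text
time: 45.38
tcp_pos: [493.3, -41.8, 41.3]
orientation: [0.682, 0.731, 0.0, 0.0]
wrist_force: [-0.4, -0.2, -3.3]
width: 39.9
```

drive_tool --motion '[{"x": 0,"y": 0,"z": 1,"ax": 0,"ay": 0,"az": 0,"jaw": 1},{"x": 0,"y": 0,"z": 2,"ax": 0,"ay": 0,"az": 0,"jaw": 1},{"x": 0,"y": 0,"z": 2.5,"ax": 0,"ay": 0,"az": 0,"jaw": 1},{"x": 0,"y": 0,"z": 2.5,"ax": 0,"ay": 0,"az": 0,"jaw": 1},{"x": 0,"y": 0,"z": 2.5,"ax": 0,"ay": 0,"az": 0,"jaw": 1},{"x": 0,"y": 0,"z": 2.5,"ax": 0,"ay": 0,"az": 0,"jaw": 1}]'

```text
time: 45.88
tcp_pos: [493.0, -41.7, 38.4]
orientation: [0.682, 0.731, 0.0, 0.0]
wrist_force: [0.7, 0.3, -3.8]
width: 39.5
```

drive_tool --motion '[{"x": 0,"y": 0,"z": 0.8,"ax": 0,"ay": 0,"az": 0,"jaw": 1},{"x": 0,"y": 0,"z": 0.8,"ax": 0,"ay": 0,"az": 0,"jaw": 1},{"x": 0,"y": 0,"z": 0.8,"ax": 0,"ay": 0,"az": 0,"jaw": 1}]'

```text
time: 46.13
tcp_pos: [493.1, -41.7, 38.4]
orientation: [0.682, 0.731, -0.0, -0.0]
wrist_force: [-4.6, 0.8, 4.7]
width: 39.4
```

drive_tool --motion '[{"x": 0,"y": 0,"z": 0,"ax": 0,"ay": 0,"az": 0,"jaw": -0.3},{"x": 0,"y": 0,"z": 0,"ax": 0,"ay": 0,"az": 0,"jaw": -0.3},{"x": 0,"y": 0,"z": 0,"ax": 0,"ay": 0,"az": 0,"jaw": -0.3},{"x": 0,"y": 0,"z": 0,"ax": 0,"ay": 0,"az": 0,"jaw": -0.3},{"x": 0,"y": 0,"z": -15,"ax": 0,"ay": 0,"az": 0,"jaw": -0.4},{"x": 0,"y": 0,"z": -50,"ax": 0,"ay": 0,"az": 0,"jaw": -0.6},{"x": 0,"y": 0,"z": -90,"ax": 0,"ay": 0,"az": 0,"jaw": -1},{"x": -20,"y": 0,"z": -120,"ax": 0,"ay": 0,"az": 0,"jaw": -1},{"x": -40,"y": 0,"z": -130,"ax": 0,"ay": 0,"az": 0,"jaw": -1},{"x": -40,"y": 0,"z": -130,"ax": 0,"ay": 0,"az": 0,"jaw": -1},{"x": -40,"y": 0,"z": -130,"ax": 0,"ay": 0,"az": 0,"jaw": -1},{"x": -40,"y": 0,"z": -130,"ax": 0,"ay": 0,"az": 0,"jaw": -1},{"x": -40,"y": 0,"z": -130,"ax": 0,"ay": 0,"az": 0,"jaw": -1}]'

```text
time: 47.22
tcp_pos: [494.7, -80.7, 165.6]
orientation: [0.682, 0.732, -0.001, -0.002]
wrist_force: [0.1, 0.1, -0.6]
width: 94.5
```

```bash
python3 - <<'E'
from h import *
p=imaging.capture("wrist");s=arm.get_state(); print(s["time"],s["tcp_pos"],s["wrist_force"],s["width"])
im=p["frame"].copy()
def dr(ox,oy,L,W,z,col):
    x,y,a=490.5,-4.1,.07;c,sn=np.cos(a),np.sin(a); B=np.array([[ox-L/2,oy-W/2,z],[ox+L/2,oy-W/2,z],[ox+L/2,oy+W/2,z],[ox-L/2,oy+W/2,z]])@np.array([[c,sn,0],[-sn,c,0],[0,0,1]])+[x,y,0]
    cv2.polylines(im,[np.round(proj(p,B)).astype(np.int32)],True,col,1)
dr(0,-37.5,40,24,62,(255,0,255)); dr(0,37.5,40,6,62,(255,255,0)); dr(0,0,40,20,62,(0,255,255))
q=imaging.capture("side")
a=cv2.resize(im[80:310,200:440],(400,383)); b=cv2.resize(q["frame"][140:260,200:320],(383,383)); o=np.zeros((383,783,3),np.uint8); o[:,:400]=a; o[:,400:]=b
save("w13",o)
for n,z in (("round_core",2),("ribbed_core",8),("flat_lock",11),("ridge_lock",11),("oil_can",0)):
    for r in (p,q):
        for d in nets.pinpoint(r,n)[:1]: print(n,round(d["conf"],2),np.round(ray(r,d["location"],z),1))
E
```

```text
47.2667 [494.75919285 -80.70946176 165.67247397] [-0.06034779  0.37809485 -0.45778209] 95.16887541042875
round_core 0.45 [490.   -3.8   2. ]
round_core 0.93 [ 455.1 -410.9    2. ]
ribbed_core 0.8 [489.7  -4.6   8. ]
flat_lock 0.63 [489.9 -58.6  11. ]
ridge_lock 0.85 [491.2  33.5  11. ]
ridge_lock 0.66 [484.6  29.5  11. ]
oil_can 0.76 [652.6 -35.6   0. ]
oil_can 0.91 [653.6 -36.4   0. ]
```

View pics/w13.png

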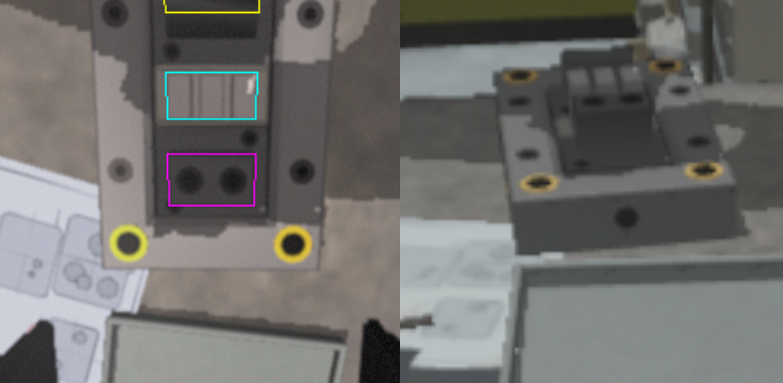

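The flat lock's head (magenta, 210,180) and the ribbed boss (cyan, 212,95) sit exactly on their fully seated predictions. In the side view the parts lie level in the frame and the tray is empty. Handing in.

```bash
python3 -c "
from h import *
print(arm.hand_in(), arm.get_state()['time'])"
```

```text
the job is handed in; nothing more can be done
the job is handed in; nothing more can be done
```

The core swap is finished and handed in at about 47 s of the 122 s allowed. I worked in the order asked: both lock blocks upright in the metal tray, round core into the green tray, ribbed core into the frame, then ridge lock back on the +y side and flat lock on the −y side.

**Seating:** The ribbed core and both locks stopped at the tool heights expected for full seating (37.5, 37.0 and 38.4 mm). A contact force showed on the core and the flat lock. For the ridge lock it was only a small drop in the carried weight. The final pictures had the flat lock and ribbed core on their fully seated outlines.

**Bystanders:** In the last look the network found the round core in the green tray, and the oil can upright and unmoved. The arm was clear with the gripper open.

**Weaker checks:**
- The last crop cut off part of the ridge lock. Its seating rests on the height, the drop in carried weight and a network position of (491, 33.5), against about (488, 33) expected.
- One flat-lock network reading at the end put it at y = −58.6, about 17 mm off, and the network once called the seated core "round_core". Both disagree with the picture overlay and the measured tool pose, so I took them as network errors.

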